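# Gauge three spacer plates by pinching and seat the thinnest in the sprung flow-cell clamp

### The job

Three look-alike blue spacer plates stand in the white rack. Find the thinnest by pinching them between the fingers, then push that one down between the fixed wall and the orange sprung jaw of the clamp until it is fully home on the sprung stop inside, pressing gently (no harder than about 25 N), and let go. Do not force a thicker plate into the clamp, and leave the beaker, the bottle and the dropper bottle undisturbed.

Things in the scene. Friction and masses are not known exactly. Their poses are not given: they have to be found in the camera images.
- rack: White plastic rack block, 50 x 200 x 22 mm (x, y, z), fixed; origin at the centre of its underside, z up. In a row along its y are three equal nests, each with one loose blue plastic spacer plate (60 g) standing upright: thickness along the rack's x, 40 mm wide along its y, 85 mm tall, top 93 mm above the worktop. One is 9, one 11.5, one 14 mm thick; which stands where varies.
- nest_1 (a point): Centre of the floor of the nest at the rack's +y end, 8 mm above the worktop. Nests are 18 mm (rack's x) by 44 mm (rack's y), 14 mm deep and 62 mm apart, so a plate may sit up to 2 mm off centre along x.
- nest_2 (a point): Centre of the floor of the middle nest, like nest_1.
- nest_3 (a point): Centre of the floor of the nest at the rack's -y end, like nest_1.
- clamp: Fixed clamp, dark steel base 125 x 70 x 8 mm; origin on the underside, below the face of its aluminium wall. Wall: x 0 to 16 mm, 50 mm wide along y, top at z = 50 mm; its upright face (x = 0) looks to -x toward the orange jaw; its top 12 mm leans back by 5 mm as a lead-in. The plate goes in with its thickness along the clamp's x and one face sliding down the wall's face.
- clamp_mouth (a point): Point at the clamp's x = 0 (plane of the wall's upright face), middle of its width, level with the clamp's top, 50 mm above the worktop. A 9 mm plate sliding on the wall has its middle plane 4.5 mm from here toward the clamp's -x. Its foot can enter the mouth from x = -14 to +5 mm. Sliding it in takes about 5 to 18 N downward; the jaw's grip then holds it in place.
- jaw (a joint): Travel of the orange jaw in m along the clamp's -x; gap to the wall = 6 mm + travel. 0 at rest; 0.003 with the 9 mm plate in, 0.0055 with 11.5 mm, 0.008 with 14 mm. Spring: 4 N at rest plus 1.3 N per mm. The jaw is 50 mm wide and 50 mm high; above z = 34 mm it leans away from the wall by 8 mm as a lead-in that the plate's foot slides down, pushing the jaw back.
- stop_pin (a joint): Downward travel in m of the brass stop pin hidden in the slot (24 mm wide along y): 0 when free, 0.004 fully down; spring 0.5 N at first, 2.5 N fully down. The stop's height is set differently each time: with the pin fully down the plate's foot is 14 to 24 mm above the worktop. Once it is fully down the resistance rises sharply.
- beaker: Clear beaker, 59 mm across, 71 mm tall, standing loose behind the work; origin at the centre of its underside.
- bottle: Small bottle with a blue cap, 49 mm across, 98 mm tall, standing loose behind the work; origin at the centre of its underside.
- dropper: Brown dropper bottle, 33 mm across, 94 mm tall, standing loose to the right of the clamp; origin at the centre of its underside.
There are look-alikes about, which are no part of the job. What is shaped like the clamp but green is not meant.

How it is judged:
By the outcome, as a careful person would: the job done as asked, in the order asked, and still so for the second after the job is handed in, with the robot touching nothing.
It also fails if it takes over 72 s, if anything falls off the work surface, if the arm or the gripper's body presses on something with over 40 N, if the wrist force passes 120 N, or if a joint passes its speed limit or range.

### The arm

A 7-joint arm with a two-finger parallel gripper is mounted at the origin on a cart in front of the work surface, level with it; the furniture and walls round the work are solid. World frame = base frame: x ahead of the robot, y to its left, z up, the work surface at z = 0. Lengths are in m, angles in rad, forces in N, time in s.
With the tool pointing down it reaches from about 0.4 to 0.925 m from the base axis. Payload 4.1 kg.
Tool frame: the origin (TCP) lies at the very end of the fingers, on their centre line; the grasp point (between the pads) lies 19 mm behind it; y points along the fingers, z is the direction in which the jaws open and shut, and the axes are right-handed (so a half turn about y gives the same grasp; the last joint's range is limited). The gripper opens to 85 mm and grips with 20 to 120 N. Pads are 22 mm wide; open, the fingers measure 114 mm over their backs; the gripper's body (76 mm by 85 mm) begins 54 mm behind the grasp point. The pads swing forward as they close: fully open they stand 13 mm farther back than shut.
Start: joints at [-1.256, 0.398, 0.045, 1.537, -0.019, 1.207, -0.051], TCP at [0.261, 0.595, 0.231] pointing down, gripper open.
Joint ranges: [-2.82, 2.82], [-0.49, 2.23], [-1.37, 1.46], [0, 2.46], [-1.36, 4.5], [0.23, 2], [-2.94, 2.94]. Speed limits (rad/s): [2.57, 2.57, 3.14, 3.14, 3.14, 3.14, 3.14].

### API

Orientations are given as a unit quaternion [w, x, y, z].
In Python, from workcell import observe, vision, sign_off gives the robot as it stands.
- The arm moves only by the shell command python3 -m handwheel 'ROWS' [FORCE]. ROWS is JSON, a list of rows, each an object of numbers: "tx", "ty", "tz": the shift along the tool's x, y, z in cm; "yaw": the turn about the tool's y in degrees; "claw": the finger opening in cm, from 0 to 8.54. In form: [{"tx": .., "ty": .., "tz": .., "yaw": .., "claw": ..}, ...]. A call has 1 to 8 rows; each row shifts and turns the pose as measured when the row begins, along the tool's axes as they then stand; what a row does not reach is not made up. A row lasts 1/10 s, in which the tool goes at most 50 mm and 8.59 degrees, less where a joint would pass 70% of its speed; a pose out of reach is approached as far as the arm can. A call is refused whole if a number of a shift passes 5 or a number of a turn 8.59, either way. A call with a gripper value outside its range is refused whole. The fingers move at their own pace and stop on an object; FORCE is the grip in N (left out, the last holds). Time passes only in rows, so rows that do not move let the fingers close. It gives the time, the measured TCP pose, the force and the opening at its end, in the units of the state.
- observe(): the state, without advancing time (a new reading comes with each control period).
- vision.snapshot(name): name is "scene" or "top" or "wrist"; returns (picture, depth): 400x640x3 uint8, blue, green, red; 400x640 float32, m along the optical axis (not along the pixel's ray), 0 where there is no reading.
- vision.get_calibration(name): a dict with "fx", "fy", "cx", "cy" (pixels), "R" (3x3) and "t" (3): a world point X has camera coordinates R X + t. Camera axes: x right, y down, z forward; pixel columns grow to the right and rows downward; lengths in m; the calibration is good to about 2 mm. A picture is of the moment at which its call begins: read the wrist's pose just before it. get_calibration takes no time and is no camera call; for the wrist camera it gives the pose at the moment of the call.
- sign_off(): hands the job in, once; it reports no verdict.
The state is a dict: "t": time; "joints": joint angles; "joint_velocities": joint speeds; "effort": joint torques, N m; "position": TCP position; "tool_rot": TCP orientation; "contact_force": force on the tool from outside, world axes, zero at the start; "ft_torque": the same for the moment, N m; "width": opening from 0.0 (shut) to 1.0 (fully open).
Only numpy, scipy, OpenCV 4.12 (cv2) and the standard library are available. Lean on these libraries where they do the work, as an engineer would, in place of code of your own. Each camera call takes 0.05 s, during which the arm holds its last target.

## Working session

There is one attempt and no reset: what is moved stays moved. The work goes in short steps, Python scripts to look and compute and a shell command to move; the robot and the scene stay as the last step left them, time stands still between calls to the robot, and variables do not carry over. Pictures are saved under pics/ and viewed, and the job is handed in when it is done.

```bash
mkdir -p pics; ls
python3 - <<'E'
from workcell import observe, vision
import cv2,numpy as np
s=observe()
for k,v in s.items(): print(k,np.round(v,4))
for n in("scene","top","wrist"):
    c=vision.get_calibration(n)
    p,d=vision.snapshot(n); cv2.imwrite(f"pics/{n}0.png",p); np.savez(f"{n}0.npz",p=p,d=d,**c)
    print(n,{k:np.round(v,3).tolist() for k,v in c.items()})
E
```

```text
pics
t 0.0
joints [-1.256   0.3992  0.045   1.5379 -0.0187  1.2069 -0.0507]
joint_velocities [ 0.0019  0.0001  0.0006 -0.0002  0.001  -0.0013  0.0001]
effort [-9.00000e-04 -4.75131e+01  1.36420e+00 -2.54216e+01  1.15000e-02
  9.40000e-03 -0.00000e+00]
position [0.2611 0.5946 0.2303]
tool_rot [-0.6913  0.6927 -0.1453  0.1451]
contact_force [ 0.3684 -0.2889  0.6949]
ft_torque [-0.0033  0.0403 -0.0138]
width 0.9984
scene {'fx': 446.889, 'fy': 446.889, 'cx': 319.788, 'cy': 198.809, 'R': [[0.828, -0.561, 0.021], [-0.297, -0.47, -0.831], [0.476, 0.681, -0.556]], 't': [-0.563, 0.186, 1.2]}
top {'fx': 436.392, 'fy': 436.392, 'cx': 321.477, 'cy': 202.051, 'R': [[-0.006, -1.0, -0.016], [-0.993, 0.008, -0.115], [0.115, 0.015, -0.993]], 't': [-0.11, 0.59, 1.283]}
wrist {'fx': 290.764, 'fy': 290.764, 'cx': 321.305, 'cy': 200.946, 'R': [[0.402, 0.916, -0.003], [0.884, -0.388, 0.26], [0.237, -0.107, -0.966]], 't': [-0.649, -0.034, 0.38]}
```

View pics/scene0.png

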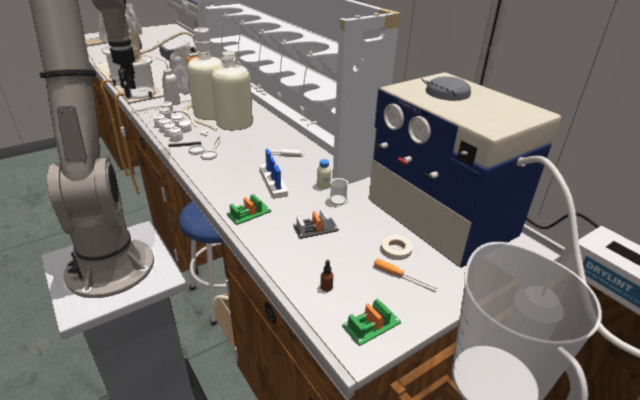

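View pics/top0.png

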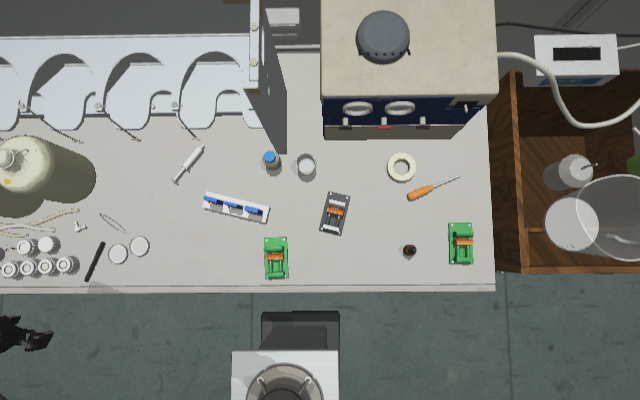

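View pics/wrist0.png

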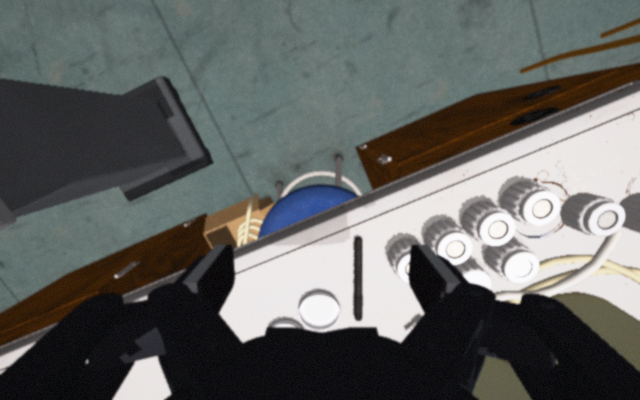

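In the top view the rack with three blue plates is at about (236,207). The dark steel clamp with the orange jaw is at (335,213), and green look-alikes sit at (276,257) and (461,243). I'll check the grey one in an enlarged crop and measure.

```bash
cat > h.py <<'E'
import numpy as np,cv2
def load(n): return dict(np.load(n+".npz"))
def ray(c,u,v,z):
    R,t=c['R'],c['t']; o=-R.T@t
    d=R.T@np.array([(u-c['cx'])/c['fx'],(v-c['cy'])/c['fy'],1]); return o+d*(z-o[2])/d[2]
def cloud(c):
    d=c['d'];v,u=np.mgrid[:400,:640]
    P=np.stack([(u-c['cx'])/c['fx']*d,(v-c['cy'])/c['fy']*d,d],-1)
    W=(P-c['t'])@c['R']; W[d==0]=np.nan; return W
def proj(c,X):
    q=c['R']@np.array(X)+c['t']; return c['cx']+c['fx']*q[0]/q[2],c['cy']+c['fy']*q[1]/q[2]
E
python3 - <<'E'
from h import *
c=load('top0');W=cloud(c);p=c['p']
hsv=cv2.cvtColor(p,cv2.COLOR_BGR2HSV)
for nm,lo,hi in(("blue",(105,120,60),(125,255,255)),("orange",(5,150,120),(20,255,255))):
    m=cv2.inRange(hsv,lo,hi);m[:150]=0
    n,l,st,ce=cv2.connectedComponentsWithStats(m)
    for i in range(1,n):
        if st[i,4]>8:
            w=W[l==i]; print(nm,st[i],ce[i].round(1),np.nanmedian(w,0).round(3),np.nanmax(w[:,2]).round(3))
a=cv2.resize(p[150:290,190:370],None,fx=4.4,fy=4.2,interpolation=cv2.INTER_CUBIC);cv2.imwrite('pics/crop_top.png',a)
s=load('scene0')['p'];cv2.imwrite('pics/crop_sc.png',cv2.resize(s[130:260,220:370],None,fx=4.5,fy=4.5,interpolation=cv2.INTER_CUBIC))
print(np.nanmedian(W[215:225,300:312,2]), [ray(c,236,207,.02), ray(c,335,213,.03)])
E
```

```text
blue [203 196  20   9  73] [212.6 199.9] [0.591 0.2   0.092] 0.098
blue [224 202  18   7  53] [232.4 204.7] [0.576 0.143 0.092] 0.098
blue [245 206  17   9  82] [253.  210.1] [0.56  0.083 0.092] 0.098
orange [514 150   6   6  16] [517.2 152.1] [ 0.735 -0.705  0.042] 0.045
orange [515 159   6  13  38] [517.3 165.1] [ 0.696 -0.703  0.04 ] 0.046
orange [516 176   6   8  17] [518.7 178.9] [ 0.653 -0.706  0.039] 0.045
orange [408 185  25  15 151] [419.5 192. ] [ 0.618 -0.41   0.022] 0.031
orange [327 207  17   8  80] [334.8 210.5] [ 0.562 -0.154  0.046] 0.054
orange [521 226   3   8  14] [521.7 229.6] [ 0.5   -0.704  0.041] 0.043
orange [456 239  17   5  74] [463.7 241.2] [ 0.469 -0.532  0.046] 0.057
orange [266 254  17   6  80] [274.4 256.2] [0.428 0.027 0.046] 0.056
orange [562 268   9   5  16] [565.6 270.2] [ 0.38  -0.828  0.036] 0.04
7.038627328174295e-05 [array([0.57710892, 0.1476253 , 0.02      ]), array([ 0.55565858, -0.15397255,  0.03      ])]
```

View pics/crop_top.png

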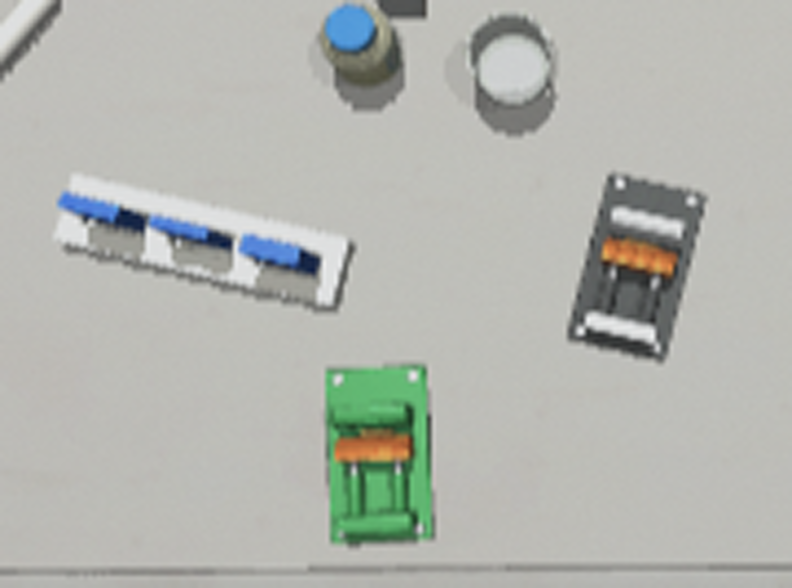

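View pics/crop_sc.png

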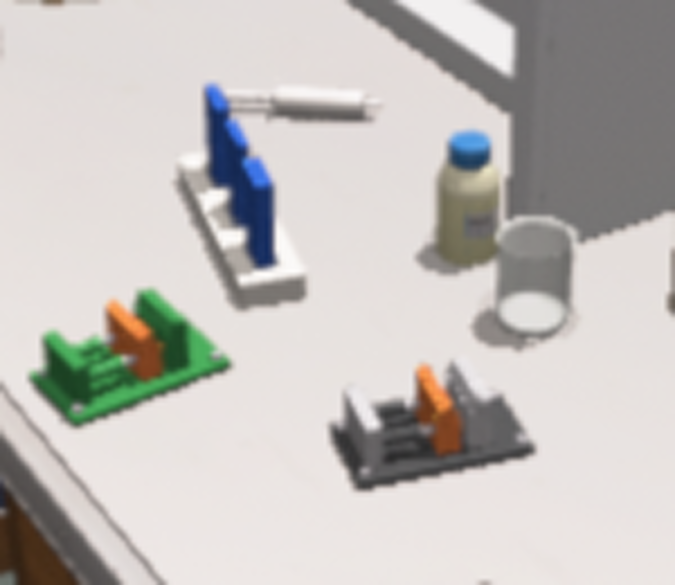

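The crop confirms it: the grey-based clamp at (335,213) has the wall on the far side (+x) and the orange jaw nearer the robot. The other two are green. Next I'll measure rack and clamp coarsely, plus the moves needed.

```bash
cat >> h.py <<'E'
from scipy.spatial.transform import Rotation as Rn
def Rt(q): return Rn.from_quat([q[1],q[2],q[3],q[0]]).as_matrix()
def delta(s,target,jaw):
    """target TCP xyz, jaw = world dir for the opening; prints tool-axis shift in cm AFTER nothing turned, and yaw"""
    R=Rt(s['tool_rot']);d=R.T@(np.array(target)-s['position'])*100
    j=R.T@np.array([jaw[0],jaw[1],0]); a=np.degrees(np.arctan2(j[0],j[2]))
    return d.round(2),[(a+180)%360-180, (a+360)%360-180]
E
python3 - <<'E'
from h import *
from workcell import observe
c=load('top0');W=cloud(c);p=c['p'];hsv=cv2.cvtColor(p,cv2.COLOR_BGR2HSV)
def rect(m,z):
    k=[ray(c,u,v,z)[:2]*1000 for v,u in np.argwhere(m)]
    r=cv2.minAreaRect(np.array(k,np.float32)); return r
w=W[185:235,195:280]
m=np.zeros(p.shape[:2],bool);m[185:230,195:280]=(abs(W[185:230,195:280,2]-.022)<.006)
print('rack',rect(m,.022),m.sum())
g=p.max(2)<95;m=np.zeros_like(m);m[185:240,312:355]=g[185:240,312:355];print('base',rect(m,.008),m.sum())
for nm,a in(("wall",(196,207,322,350)),):
    y0,y1,x0,x1=a;mm=np.zeros_like(m);mm[y0:y1,x0:x1]=abs(W[y0:y1,x0:x1,2]-.05)<.006
    print(nm,rect(mm,.05),mm.sum())
s=observe();print(Rt(s['tool_rot']).round(3)); 
for nm,b in(("beaker",(306,163)),("bottle",(271,160)),("dropper",(409,250))): print(nm,W[b[1],b[0]].round(3))
print(delta(s,[.58,.12,.25],[.967,-.256]))
E
```

```text
rack ((577.0344848632812, 148.76336669921875), (200.5525360107422, 49.60511016845703), 75.63973999023438) 736
base ((555.6801147460938, -151.04580688476562), (69.0997543334961, 120.7914047241211), 75.34624481201172) 266
wall ((582.4205322265625, -158.76602172851562), (49.29926681518555, 14.606380462646484), 76.96366882324219) 71
[[ 0.916 -0.     0.402]
 [-0.402 -0.001  0.916]
 [ 0.    -1.    -0.001]]
beaker [ 0.716 -0.065  0.002]
bottle [0.705 0.031 0.097]
dropper [ 0.443 -0.366  0.068]
(array([ 48.28,  -1.9 , -30.66]), [np.float64(81.12769282097719), np.float64(-98.87230717902281)])
```

```bash
python3 -m handwheel '[{"yaw":8.5},{"yaw":8.5},{"yaw":8.5},{"yaw":8.5},{"yaw":8.5},{"yaw":8.5},{"yaw":8.5},{"yaw":8.5}]' 20; python3 -m handwheel '[{"yaw":8.5},{"yaw":4.2},{"ty":0}]'
python3 - <<'E'
from h import *
from workcell import observe
s=observe();print(s['joints'].round(2) if hasattr(s['joints'],'round') else s['joints'])
print(delta(s,[.577-.06,.149+.015,.25],[.969,-.249]))
E
```

```text
[-1.26  0.4   0.05  1.54 -0.02  1.21 -0.05]
(array([ 40.74,  -1.9 , -29.16]), [np.float64(80.71084974390578), np.float64(-99.28915025609422)])invalid input
invalid input
```

```bash
python3 -m handwheel '[{"tx":0,"ty":0,"tz":0,"yaw":8.5,"claw":8.5}]' 20; python3 -m handwheel 2>&1 | head; python3 -m handwheel --help 2>&1 | head
```

```text
t: 0.25
position: [0.2611, 0.5944, 0.23]
tool_rot: [-0.678, 0.68, -0.198, 0.197]
contact_force: [0.1, -0.0, 0.9]
width: 0.992
invalid input
invalid input: not JSON, or not a number
```

```bash
python3 -m handwheel '[{"tx":0,"ty":0,"tz":0,"yaw":8.5,"claw":8.5},{"tx":0,"ty":0,"tz":0,"yaw":8.5,"claw":8.5},{"tx":0,"ty":0,"tz":0,"yaw":8.5,"claw":8.5},{"tx":0,"ty":0,"tz":0,"yaw":8.5,"claw":8.5},{"tx":0,"ty":0,"tz":0,"yaw":8.5,"claw":8.5},{"tx":0,"ty":0,"tz":0,"yaw":8.5,"claw":8.5},{"tx":0,"ty":0,"tz":0,"yaw":8.5,"claw":8.5},{"tx":0,"ty":-1,"tz":0,"yaw":0,"claw":8.5}]' ;python3 - <<'E'
from h import *
from workcell import observe
s=observe();print(np.round(s['joints'],2))
print(delta(s,[.577-.06,.149+.015,.25],[.969,-.249]))
E
```

```text
t: 1.05
position: [0.2595, 0.5914, 0.235]
tool_rot: [-0.484, 0.492, -0.51, 0.514]
contact_force: [0.3, 0.4, 0.9]
width: 0.995
[-1.42  0.41  0.27  1.54 -0.11  1.23 -1.18]
(array([41.49, -1.11, 27.73]), [np.float64(11.705672911183484), np.float64(-168.2943270888165)])
```

```bash
python3 -m handwheel '[{"tx":0,"ty":0,"tz":0,"yaw":8.5,"claw":8.5},{"tx":0,"ty":-0.5,"tz":0,"yaw":3,"claw":8.5},{"tx":3.5,"ty":0,"tz":3.5,"yaw":0,"claw":8.5},{"tx":3.5,"ty":0,"tz":3.5,"yaw":0,"claw":8.5},{"tx":3.5,"ty":0,"tz":3.5,"yaw":0,"claw":8.5},{"tx":3.5,"ty":0,"tz":3.5,"yaw":0,"claw":8.5},{"tx":3.5,"ty":0,"tz":3.5,"yaw":0,"claw":8.5},{"tx":3.5,"ty":0,"tz":3.5,"yaw":0,"claw":8.5}]' ;python3 - <<'E'
from h import *
from workcell import observe
s=observe();print(np.round(s['joints'],2))
print(delta(s,[.577-.06,.149+.015,.25],[.969,-.249]))
E
```

```text
t: 1.85
position: [0.4126, 0.343, 0.2463]
tool_rot: [0.444, -0.447, 0.55, -0.549]
contact_force: [1.0, 0.2, -0.2]
width: 0.998
[-1.15  0.2   0.44  1.79 -0.09  1.17 -0.89]
(array([15.35, -0.38, 13.92]), [np.float64(2.4630325854845125), np.float64(-177.53696741451552)])
```

```bash
python3 -m handwheel '[{"tx":3.5,"ty":0,"tz":3.3,"yaw":2.4,"claw":8.5},{"tx":3.5,"ty":0,"tz":3.3,"yaw":0,"claw":8.5},{"tx":3.5,"ty":0,"tz":3.3,"yaw":0,"claw":8.5},{"tx":3.5,"ty":0,"tz":3.3,"yaw":0,"claw":8.5},{"tx":0.5,"ty":0,"tz":0.5,"yaw":0,"claw":8.5},{"tx":0,"ty":0,"tz":0,"yaw":0,"claw":8.5}]' ;python3 - <<'E'
from h import *
from workcell import observe,vision
s=observe();print(np.round(s['joints'],2))
c=vision.get_calibration('wrist');p,d=vision.snapshot('wrist');cv2.imwrite('pics/w1.png',p);np.savez('w1.npz',p=p,d=d,**c)
print(delta(s,[.577-.06,.149+.015,.25],[.969,-.249]))
E
```

```text
t: 2.45
position: [0.5195, 0.1544, 0.2519]
tool_rot: [-0.436, 0.434, -0.557, 0.558]
contact_force: [-1.1, 1.3, 0.1]
width: 0.998
[-0.86  0.21  0.58  1.78 -0.13  1.18 -0.49]
(array([-0.87,  0.19, -0.47]), [np.float64(0.3425270478996083), np.float64(-179.65747295210036)])
```

View pics/w1.png

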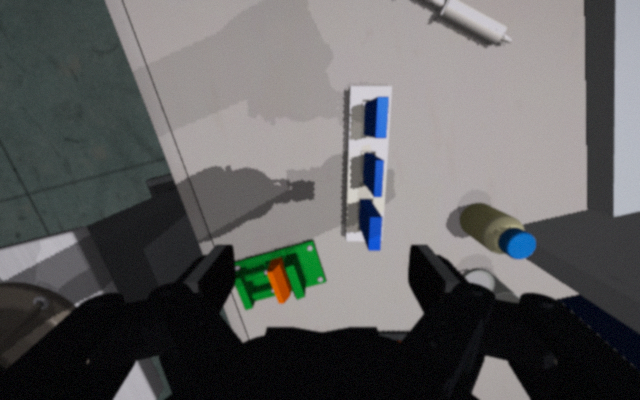

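The wrist view shows the rack at (370,160) with plates at (377,118), (373,175) and (371,225), and the green look-alike below at (280,275). Next I'll measure the plate tops.

Run:
```python
from h import *
from workcell import observe
c=load('w1');W=cloud(c);p=c['p'];hsv=cv2.cvtColor(p,cv2.COLOR_BGR2HSV)
m=cv2.inRange(hsv,(105,120,60),(125,255,255));m[:,:345]=0;m[:,392:]=0
n,l,st,ce=cv2.connectedComponentsWithStats(m)
for i in range(1,n):
    if st[i,4]<50: continue
    q=(l==i)&(abs(W[...,2]-.093)<.006)
    k=np.array([ray(c,u,v,.093)[:2]*1000 for v,u in np.argwhere(q)],np.float32)
    print(st[i],q.sum(),cv2.minAreaRect(k))
m=np.zeros(p.shape[:2],np.uint8);m[80:250,340:395]=(abs(W[80:250,340:395,2]-.022)<.006)
k=np.array([ray(c,u,v,.022)[:2]*1000 for v,u in np.argwhere(m)],np.float32);print('rack',cv2.minAreaRect(k))
cv2.imwrite('pics/w1c.png',cv2.resize(p[80:260,320:420],None,fx=5,fy=3.3,interpolation=cv2.INTER_CUBIC))
```

```text
[372  97  16  41 507] 478 ((594.4632568359375, 209.02467346191406), (38.4265251159668, 12.058355331420898), 76.1558837890625)
[371 156  12  41 342] 320 ((579.5198364257812, 149.65573120117188), (39.494544982910156, 9.113602638244629), 75.86705017089844)
[367 203  15  47 481] 437 ((564.0064697265625, 90.4951400756836), (40.2227897644043, 14.120899200439453), 76.25363159179688)
rack ((579.3065185546875, 149.1265869140625), (198.89430236816406, 50.67428207397461), 75.633056640625)
```

View pics/w1c.png

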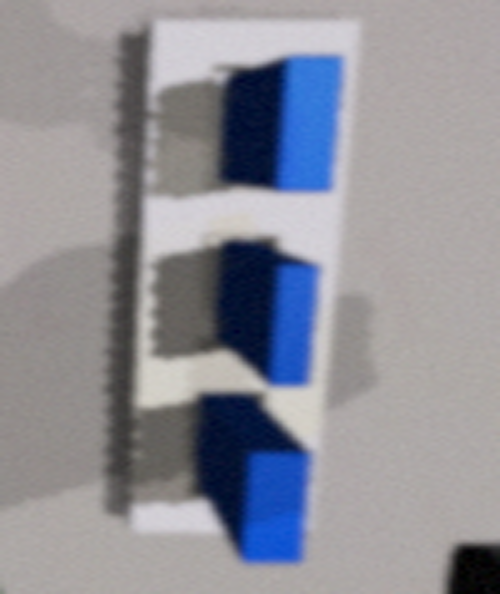

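```bash
cat > go.py <<'E'
import sys
from h import *
from workcell import observe
s=observe();a=list(map(float,sys.argv[1:4]));ang=np.radians(float(sys.argv[4]) if len(sys.argv)>4 else -14.2)
d,y=delta(s,a,[np.cos(ang),np.sin(ang)])
R=Rt(s['tool_rot']);print('pos',np.round(s['position'],4),'F',np.round(s['contact_force'],1),'w_mm',round(s['width']*85,2),'d',d,'yaw',np.round(y[0],2),'ydir',R[:,1].round(3),'t',s['t'])
E
python3 go.py .5945 .209 .15
```

```text
pos [0.5194 0.1544 0.252 ] F [ 0.5 -1.7  0.7] w_mm 84.65 d [-7.1  10.23  5.91] yaw 0.15 ydir [ 0.005  0.    -1.   ] t 2.5
```

```bash
python3 -m handwheel '[{"tx":-3.5,"ty":0.4,"tz":3,"yaw":0.1,"claw":5},{"tx":-3.5,"ty":1.5,"tz":2.9,"yaw":0,"claw":5},{"tx":0,"ty":4,"tz":0,"yaw":0,"claw":5},{"tx":0,"ty":4,"tz":0,"yaw":0,"claw":5},{"tx":0,"ty":0,"tz":0,"yaw":0,"claw":5}]'; python3 go.py .5945 .209 .06
```

```text
t: 3.0
position: [0.5918, 0.2233, 0.1509]
tool_rot: [0.444, -0.438, 0.555, -0.551]
contact_force: [-0.6, 0.4, -1.2]
width: 0.588
pos [0.5918 0.2233 0.1509] F [-0.6  0.4 -1.2] w_mm 50.01 d [1.43 9.07 0.59] yaw 1.35 ydir [ 0.002  0.01  -1.   ] t 3.0
```

```bash
python3 -m handwheel '[{"tx":1.4,"ty":0,"tz":0.6,"yaw":1.3,"claw":5},{"tx":0,"ty":0,"tz":0,"yaw":0,"claw":5}]'; python3 go.py .5945 .209 .06
```

```text
t: 3.2
position: [0.5942, 0.2102, 0.1526]
tool_rot: [0.439, -0.433, 0.559, -0.554]
contact_force: [0.5, -0.4, 0.2]
width: 0.586
pos [0.5942 0.2102 0.1526] F [ 0.5 -0.4  0.2] w_mm 49.83 d [0.21 9.26 0.06] yaw 0.28 ydir [ 0.002  0.011 -1.   ] t 3.2
```

```bash
python3 -m handwheel '[{"tx":0.1,"ty":3,"tz":0,"yaw":0.2,"claw":5},{"tx":0,"ty":3,"tz":0,"yaw":0,"claw":5},{"tx":0,"ty":3,"tz":0,"yaw":0,"claw":5},{"tx":0,"ty":0,"tz":0,"yaw":0,"claw":5}]'; python3 go.py .5945 .209 .06
```

```text
t: 3.6
position: [0.6014, 0.2122, 0.0722]
tool_rot: [0.444, -0.425, 0.559, -0.556]
contact_force: [-0.4, -1.0, 0.2]
width: 0.582
pos [0.6014 0.2122 0.0722] F [-0.4 -1.   0.2] w_mm 49.47 d [ 0.51  1.2  -0.61] yaw 0.04 ydir [ 0.019  0.021 -1.   ] t 3.6
```

```bash
python3 -m handwheel '[{"tx":0.5,"ty":0.4,"tz":-0.6,"yaw":0,"claw":5},{"tx":0,"ty":0,"tz":0,"yaw":0,"claw":5}]'; python3 go.py .5945 .209 .06;  python3 -m handwheel '[{"tx":0,"ty":0,"tz":0,"yaw":0,"claw":5},{"tx":0,"ty":0,"tz":0,"yaw":0,"claw":5}]'; python3 go.py .5945 .209 .06
```

```text
t: 3.8
position: [0.5966, 0.2089, 0.0724]
tool_rot: [0.446, -0.422, 0.559, -0.557]
contact_force: [-0.1, -0.4, -1.1]
width: 0.587
pos [0.5966 0.2089 0.0724] F [-0.1 -0.4 -1.1] w_mm 49.92 d [ 0.08  1.23 -0.23] yaw 0.01 ydir [ 0.025  0.023 -0.999] t 3.8
t: 4.0
position: [0.5986, 0.2094, 0.0762]
tool_rot: [0.448, -0.42, 0.559, -0.557]
contact_force: [-0.2, -0.1, -0.3]
width: 0.587
pos [0.5986 0.2094 0.0762] F [-0.2 -0.1 -0.3] w_mm 49.9 d [ 0.2   1.61 -0.42] yaw 0.01 ydir [ 0.031  0.026 -0.999] t 4.0
```

```bash
cat > st.py <<'E'
from h import *
from workcell import observe
s=observe();R=Rt(s['tool_rot']);print('J',np.round(s['joints'],4),'p',np.round(s['position'],4),'yd',R[:,1].round(4),'v',np.abs(s['joint_velocities']).max().round(3))
E
python3 st.py; python3 -c "
from workcell import vision;vision.snapshot('scene')"; python3 st.py; python3 -c "
from workcell import vision;vision.snapshot('scene')"; python3 st.py;  python3 -m handwheel '[{"tx":0,"ty":0,"tz":0,"yaw":0,"claw":5}]'>/dev/null; python3 st.py;python3 -c "
from workcell import vision;vision.snapshot('scene')"; python3 st.py
```

```text
J [-0.7524  0.5502  0.4808  1.7658 -0.342   0.8685 -0.3658] p [0.5986 0.2094 0.0762] yd [ 0.0305  0.0263 -0.9992] v 0.019
J [-0.7524  0.5502  0.4808  1.7652 -0.342   0.8683 -0.3659] p [0.599  0.2096 0.0764] yd [ 0.0313  0.0265 -0.9992] v 0.01
J [-0.7523  0.5508  0.4806  1.7655 -0.3421  0.8682 -0.3658] p [0.5988 0.2095 0.076 ] yd [ 0.0306  0.0262 -0.9992] v 0.011
J [-0.7524  0.5503  0.4806  1.7652 -0.3419  0.8684 -0.3659] p [0.5989 0.2097 0.0763] yd [ 0.031   0.0264 -0.9992] v 0.012
J [-0.7524  0.5503  0.4806  1.765  -0.342   0.8682 -0.3659] p [0.5991 0.2098 0.0765] yd [ 0.0315  0.0266 -0.9991] v 0.003
```

```bash
python3 -m handwheel '[{"tx":0,"ty":-3,"tz":0,"yaw":0,"claw":5},{"tx":0,"ty":-3,"tz":0,"yaw":0,"claw":5},{"tx":0,"ty":-3,"tz":0,"yaw":0,"claw":5},{"tx":0,"ty":0,"tz":0,"yaw":0,"claw":5}]'; python3 st.py;  python3 -m handwheel '[{"tx":0,"ty":0,"tz":0,"yaw":0,"claw":5}]' >/dev/null; python3 st.py;python3 -c "
from workcell import vision;vision.snapshot('scene')"; python3 st.py
```

```text
t: 4.65
position: [0.5956, 0.207, 0.1679]
tool_rot: [0.448, -0.421, 0.559, -0.557]
contact_force: [1.2, 0.1, 0.3]
width: 0.588
J [-0.7942  0.4438  0.5325  1.6981 -0.2735  1.036  -0.419 ] p [0.5956 0.207  0.1679] yd [ 0.0284  0.0245 -0.9993] v 0.053
J [-0.7939  0.4434  0.5317  1.6985 -0.2733  1.036  -0.4192] p [0.5953 0.2072 0.168 ] yd [ 0.0282  0.0248 -0.9993] v 0.032
J [-0.7937  0.4434  0.5318  1.6979 -0.2732  1.0355 -0.4192] p [0.5958 0.2072 0.1682] yd [ 0.0292  0.025  -0.9993] v 0.013
```

```bash
python3 -m handwheel '[{"tx":0,"ty":0,"tz":-4,"yaw":0,"claw":5},{"tx":0,"ty":0,"tz":0,"yaw":0,"claw":5},{"tx":0,"ty":0,"tz":0,"yaw":0,"claw":5}]' >/dev/null; python3 st.py;  python3 -m handwheel '[{"tx":0,"ty":0,"tz":4,"yaw":0,"claw":5},{"tx":0,"ty":0,"tz":0,"yaw":0,"claw":5},{"tx":0,"ty":0,"tz":0,"yaw":0,"claw":5}]' >/dev/null; python3 st.py;  python3 -m handwheel '[{"tx":-4,"ty":0,"tz":0,"yaw":0,"claw":5},{"tx":0,"ty":0,"tz":0,"yaw":0,"claw":5},{"tx":0,"ty":0,"tz":0,"yaw":0,"claw":5}]' >/dev/null; python3 st.py;  python3 -m handwheel '[{"tx":4,"ty":0,"tz":0,"yaw":0,"claw":5},{"tx":0,"ty":0,"tz":0,"yaw":0,"claw":5},{"tx":0,"ty":0,"tz":0,"yaw":0,"claw":5}]'>/dev/null; python3 st.py
```

```text
J [-0.8593  0.387   0.5381  1.7863 -0.2456  1.002  -0.4751] p [0.5541 0.2161 0.1634] yd [ 0.024   0.0214 -0.9995] v 0.054
J [-0.7945  0.4522  0.5321  1.7046 -0.2761  1.0342 -0.4165] p [0.592  0.2061 0.1605] yd [ 0.0178  0.0193 -0.9997] v 0.037
J [-0.8232  0.493   0.5218  1.645  -0.2862  1.0562 -0.4666] p [0.6025 0.244  0.1601] yd [ 0.0169  0.0171 -0.9997] v 0.055
J [-0.7943  0.4546  0.5314  1.7067 -0.2764  1.0325 -0.4163] p [0.5912 0.2058 0.1583] yd [ 0.0156  0.0177 -0.9997] v 0.053
```

```bash
python3 -m handwheel '[{"tx":0,"ty":0,"tz":-4,"yaw":0,"claw":5},{"tx":0,"ty":0,"tz":0,"yaw":0,"claw":5},{"tx":0,"ty":0,"tz":4,"yaw":0,"claw":5},{"tx":0,"ty":0,"tz":0,"yaw":0,"claw":5},{"tx":0,"ty":0,"tz":-4,"yaw":0,"claw":5},{"tx":0,"ty":0,"tz":0,"yaw":0,"claw":5},{"tx":0,"ty":0,"tz":4,"yaw":0,"claw":5},{"tx":0,"ty":0,"tz":0,"yaw":0,"claw":5}]' >/dev/null; python3 st.py;  python3 -m handwheel '[{"tx":-4,"ty":0,"tz":0,"yaw":0,"claw":5},{"tx":4,"ty":0,"tz":0,"yaw":0,"claw":5},{"tx":-4,"ty":0,"tz":0,"yaw":0,"claw":5},{"tx":4,"ty":0,"tz":0,"yaw":0,"claw":5},{"tx":0,"ty":0,"tz":0,"yaw":0,"claw":5},{"tx":0,"ty":0,"tz":0,"yaw":0,"claw":5}]' >/dev/null; python3 st.py; python3 go.py .5945 .209 .06
```

```text
J [-0.7991  0.4551  0.5365  1.7115 -0.2791  1.0326 -0.4132] p [0.5887 0.2053 0.1566] yd [ 0.0119  0.0166 -0.9998] v 0.088
J [-0.8018  0.4632  0.5347  1.7113 -0.2773  1.0364 -0.42  ] p [0.5861 0.2066 0.152 ] yd [ 0.0024  0.0093 -1.    ] v 0.068
pos [0.5861 0.2066 0.152 ] F [-0.   1.  -0.7] w_mm 50.12 d [-0.35  9.21  0.75] yaw -0.02 ydir [ 0.002  0.009 -1.   ] t 7.4
```

```bash
python3 -m handwheel '[{"tx":-0.3,"ty":0,"tz":0.7,"yaw":0,"claw":5},{"tx":0,"ty":1.5,"tz":0,"yaw":0,"claw":5},{"tx":0,"ty":1.5,"tz":0,"yaw":0,"claw":5},{"tx":0,"ty":1.5,"tz":0,"yaw":0,"claw":5},{"tx":0,"ty":1.5,"tz":0,"yaw":0,"claw":5},{"tx":0,"ty":1.5,"tz":0,"yaw":0,"claw":5},{"tx":0,"ty":0,"tz":0,"yaw":0,"claw":5},{"tx":0,"ty":0,"tz":0,"yaw":0,"claw":5}]' >/dev/null; python3 go.py .5945 .209 .06
```

```text
pos [0.5935 0.2079 0.0681] F [0.3 0.2 1.1] w_mm 49.86 d [-0.12  0.81  0.07] yaw -0.01 ydir [-0.001  0.007 -1.   ] t 8.2
```

Upright and steady at this pace, so I'll pinch nest 1.

```bash
python3 -m handwheel '[{"tx":-0.1,"ty":0.8,"tz":0.05,"yaw":0,"claw":5},{"tx":0,"ty":0,"tz":0,"yaw":0,"claw":3},{"tx":0,"ty":0,"tz":0,"yaw":0,"claw":2},{"tx":0,"ty":0,"tz":0,"yaw":0,"claw":0},{"tx":0,"ty":0,"tz":0,"yaw":0,"claw":0},{"tx":0,"ty":0,"tz":0,"yaw":0,"claw":0}]' 20 ; python3 go.py .5945 .209 .06;python3 -m handwheel '[{"tx":0,"ty":0,"tz":0,"yaw":0,"claw":0},{"tx":0,"ty":0,"tz":0,"yaw":0,"claw":0}]' 20 ; python3 go.py .5945 .209 .06
```

```text
t: 8.8
position: [0.5958, 0.2095, 0.0616]
tool_rot: [0.437, -0.432, 0.56, -0.556]
contact_force: [0.8, 0.2, -0.7]
width: 0.13
pos [0.5958 0.2095 0.0616] F [ 0.8  0.2 -0.7] w_mm 11.04 d [ 0.08  0.15 -0.12] yaw -0.0 ydir [ 0.003  0.008 -1.   ] t 8.8
t: 9.0
position: [0.5959, 0.2095, 0.0618]
tool_rot: [0.437, -0.432, 0.56, -0.556]
contact_force: [-0.1, -0.4, -1.1]
width: 0.133
pos [0.5959 0.2095 0.0618] F [-0.1 -0.4 -1.1] w_mm 11.3 d [ 0.09  0.18 -0.13] yaw -0.0 ydir [ 0.003  0.009 -1.   ] t 9.0
```

```bash
python3 -m handwheel '[{"tx":0,"ty":0,"tz":0,"yaw":0,"claw":5},{"tx":0,"ty":0,"tz":0,"yaw":0,"claw":5},{"tx":0,"ty":0,"tz":0,"yaw":0,"claw":5},{"tx":0,"ty":-2,"tz":0,"yaw":0,"claw":5},{"tx":0,"ty":-2,"tz":0,"yaw":0,"claw":5},{"tx":0,"ty":-2,"tz":0,"yaw":0,"claw":5},{"tx":0,"ty":-1,"tz":0,"yaw":0,"claw":5},{"tx":0,"ty":0,"tz":0,"yaw":0,"claw":5}]' 20 ; python3 go.py .564 .0905 .06
```

```text
t: 9.8
position: [0.5953, 0.2086, 0.1335]
tool_rot: [0.436, -0.432, 0.56, -0.556]
contact_force: [-0.3, 0.4, -0.0]
width: 0.586
pos [0.5953 0.2086 0.1335] F [-0.3  0.4 -0. ] w_mm 49.81 d [12.27  7.26 -0.13] yaw -0.02 ydir [ 0.002  0.008 -1.   ] t 9.8
```

```bash
python3 -m handwheel '[{"tx":2.4,"ty":0,"tz":0,"yaw":0,"claw":5},{"tx":2.4,"ty":0,"tz":0,"yaw":0,"claw":5},{"tx":2.4,"ty":0,"tz":0,"yaw":0,"claw":5},{"tx":2.4,"ty":0,"tz":0,"yaw":0,"claw":5},{"tx":2.2,"ty":0,"tz":0,"yaw":0,"claw":5},{"tx":0,"ty":0,"tz":0,"yaw":0,"claw":5},{"tx":0,"ty":0,"tz":0,"yaw":0,"claw":5}]' 20 ; python3 go.py .564 .0905 .06
```

```text
t: 10.5
position: [0.562, 0.092, 0.1265]
tool_rot: [0.435, -0.435, 0.56, -0.554]
contact_force: [-0.4, -0.1, -0.4]
width: 0.586
pos [0.562  0.092  0.1265] F [-0.4 -0.1 -0.4] w_mm 49.8 d [0.13 6.64 0.28] yaw 0.18 ydir [-0.006  0.007 -1.   ] t 10.5
```

```bash
python3 -m handwheel '[{"tx":0.1,"ty":1.5,"tz":0.2,"yaw":0.1,"claw":5},{"tx":0,"ty":1.5,"tz":0,"yaw":0,"claw":5},{"tx":0,"ty":1.5,"tz":0,"yaw":0,"claw":5},{"tx":0,"ty":1.5,"tz":0,"yaw":0,"claw":5},{"tx":0,"ty":0,"tz":0,"yaw":0,"claw":5},{"tx":0,"ty":0,"tz":0,"yaw":0,"claw":5}]' 20 ; python3 go.py .564 .0905 .06
```

```text
t: 11.1
position: [0.5633, 0.0982, 0.0581]
tool_rot: [0.436, -0.438, 0.56, -0.552]
contact_force: [0.3, -0.1, 0.7]
width: 0.587
pos [0.5633 0.0982 0.0581] F [ 0.3 -0.1  0.7] w_mm 49.89 d [ 0.73 -0.2   0.25] yaw 0.62 ydir [-0.009  0.007 -1.   ] t 11.1
```

```bash
python3 -m handwheel '[{"tx":0.7,"ty":-0.2,"tz":0.2,"yaw":0.5,"claw":4},{"tx":0,"ty":0,"tz":0,"yaw":0,"claw":3},{"tx":0,"ty":0,"tz":0,"yaw":0,"claw":2},{"tx":0,"ty":0,"tz":0,"yaw":0,"claw":0},{"tx":0,"ty":0,"tz":0,"yaw":0,"claw":0},{"tx":0,"ty":0,"tz":0,"yaw":0,"claw":0},{"tx":0,"ty":0,"tz":0,"yaw":0,"claw":0}]' 20 ; python3 go.py .564 .0905 .06
```

```text
t: 11.8
position: [0.5653, 0.0913, 0.0621]
tool_rot: [0.435, -0.434, 0.561, -0.554]
contact_force: [-0.1, 0.9, -0.7]
width: 0.162
pos [0.5653 0.0913 0.0621] F [-0.1  0.9 -0.7] w_mm 13.8 d [ 0.11  0.21 -0.11] yaw 0.12 ydir [-0.005  0.009 -1.   ] t 11.8
```

```bash
python3 -m handwheel '[{"tx":0,"ty":0,"tz":0,"yaw":0,"claw":5},{"tx":0,"ty":0,"tz":0,"yaw":0,"claw":5},{"tx":0,"ty":0,"tz":0,"yaw":0,"claw":5},{"tx":0,"ty":-2,"tz":0,"yaw":0,"claw":5},{"tx":0,"ty":-2,"tz":0,"yaw":0,"claw":5},{"tx":0,"ty":-2,"tz":0,"yaw":0,"claw":5},{"tx":0,"ty":-1,"tz":0,"yaw":0,"claw":5},{"tx":0,"ty":0,"tz":0,"yaw":0,"claw":5}]' 20 ; python3 go.py .5795 .1497 .06
```

```text
t: 12.6
position: [0.565, 0.0906, 0.1337]
tool_rot: [0.435, -0.435, 0.561, -0.554]
contact_force: [-0.6, -0.4, -0.1]
width: 0.585
pos [0.565  0.0906 0.1337] F [-0.6 -0.4 -0.1] w_mm 49.75 d [-6.04  7.41  0.03] yaw 0.13 ydir [-0.007  0.008 -1.   ] t 12.6
```

```bash
python3 -m handwheel '[{"tx":-2,"ty":0,"tz":0,"yaw":0.1,"claw":5},{"tx":-2,"ty":0,"tz":0,"yaw":0,"claw":5},{"tx":-2,"ty":0,"tz":0,"yaw":0,"claw":5},{"tx":0,"ty":0,"tz":0,"yaw":0,"claw":5},{"tx":0,"ty":0,"tz":0,"yaw":0,"claw":5}]' 20 ; python3 go.py .5795 .1497 .06
```

```text
t: 13.1
position: [0.5787, 0.1517, 0.1309]
tool_rot: [0.433, -0.437, 0.562, -0.554]
contact_force: [0.7, -0.3, -0.1]
width: 0.581
pos [0.5787 0.1517 0.1309] F [ 0.7 -0.3 -0.1] w_mm 49.42 d [0.19 7.08 0.22] yaw 0.05 ydir [-0.012  0.006 -1.   ] t 13.1
```

```bash
python3 -m handwheel '[{"tx":0.1,"ty":1.5,"tz":0.1,"yaw":0,"claw":5},{"tx":0,"ty":1.5,"tz":0,"yaw":0,"claw":5},{"tx":0,"ty":1.5,"tz":0,"yaw":0,"claw":5},{"tx":0,"ty":1.3,"tz":0,"yaw":0,"claw":5},{"tx":0,"ty":0,"tz":0,"yaw":0,"claw":5},{"tx":0,"ty":0,"tz":0,"yaw":0,"claw":5}]' 20 ; python3 go.py .5795 .1497 .06
```

```text
t: 13.7
position: [0.5762, 0.1465, 0.065]
tool_rot: [0.429, -0.438, 0.563, -0.554]
contact_force: [-0.2, 0.2, 1.0]
width: 0.584
pos [0.5762 0.1465 0.065 ] F [-0.2  0.2  1. ] w_mm 49.63 d [-0.39  0.5   0.24] yaw -0.19 ydir [-0.017  0.002 -1.   ] t 13.7
```

```bash
python3 -m handwheel '[{"tx":-0.4,"ty":0.3,"tz":0.2,"yaw":-0.2,"claw":4},{"tx":0,"ty":0,"tz":0,"yaw":0,"claw":4}]' 20 ; python3 go.py .5795 .1497 .06;python3 -m handwheel '[{"tx":0,"ty":0,"tz":0,"yaw":0,"claw":3},{"tx":0,"ty":0,"tz":0,"yaw":0,"claw":2},{"tx":0,"ty":0,"tz":0,"yaw":0,"claw":0},{"tx":0,"ty":0,"tz":0,"yaw":0,"claw":0},{"tx":0,"ty":0,"tz":0,"yaw":0,"claw":0},{"tx":0,"ty":0,"tz":0,"yaw":0,"claw":0}]' 20 ; python3 go.py .5795 .1497 .06
```

```text
t: 13.9
position: [0.5799, 0.1501, 0.0623]
tool_rot: [0.431, -0.438, 0.562, -0.554]
contact_force: [-0.7, 0.6, -0.5]
width: 0.471
pos [0.5799 0.1501 0.0623] F [-0.7  0.6 -0.5] w_mm 40.0 d [ 0.05  0.23 -0.03] yaw 0.01 ydir [-0.016  0.003 -1.   ] t 13.9
t: 14.5
position: [0.5812, 0.1507, 0.0639]
tool_rot: [0.432, -0.437, 0.562, -0.554]
contact_force: [-0.3, 0.4, -1.3]
width: 0.099
pos [0.5812 0.1507 0.0639] F [-0.3  0.4 -1.3] w_mm 8.42 d [ 0.14  0.4  -0.13] yaw 0.04 ydir [-0.013  0.004 -1.   ] t 14.5
```

Pinch readings: nest 1 is 11.3 mm, nest 3 is 13.8 mm, nest 2 is 8.4 mm, so the middle plate is the 9 mm one. I'll re-grip it slightly lower and more firmly, then lift.

```bash
python3 -m handwheel '[{"tx":0,"ty":0,"tz":0,"yaw":0,"claw":2.5},{"tx":0,"ty":0,"tz":0,"yaw":0,"claw":2.5},{"tx":0.1,"ty":0.8,"tz":0,"yaw":0,"claw":2.5},{"tx":0,"ty":0,"tz":0,"yaw":0,"claw":2.5},{"tx":0,"ty":0,"tz":0,"yaw":0,"claw":0},{"tx":0,"ty":0,"tz":0,"yaw":0,"claw":0},{"tx":0,"ty":0,"tz":0,"yaw":0,"claw":0},{"tx":0,"ty":0,"tz":0,"yaw":0,"claw":0}]' 60 ; python3 go.py .5795 .1497 .06
```

```text
t: 15.3
position: [0.5807, 0.1497, 0.0552]
tool_rot: [0.432, -0.437, 0.562, -0.554]
contact_force: [1.0, -0.5, -0.3]
width: 0.099
pos [0.5807 0.1497 0.0552] F [ 1.  -0.5 -0.3] w_mm 8.43 d [ 0.03 -0.48 -0.12] yaw 0.03 ydir [-0.013  0.004 -1.   ] t 15.3
```

```bash
python3 -m handwheel '[{"tx":0,"ty":-1.5,"tz":0,"yaw":0,"claw":0},{"tx":0,"ty":-2,"tz":0,"yaw":0,"claw":0},{"tx":0,"ty":-2,"tz":0,"yaw":0,"claw":0},{"tx":0,"ty":-2,"tz":0,"yaw":0,"claw":0},{"tx":0,"ty":-2,"tz":0,"yaw":0,"claw":0},{"tx":0,"ty":-2,"tz":0,"yaw":0,"claw":0},{"tx":0,"ty":0,"tz":0,"yaw":0,"claw":0},{"tx":0,"ty":0,"tz":0,"yaw":0,"claw":0}]' ; python3 go.py .5 -.09 .18
```

```text
t: 16.1
position: [0.5825, 0.1484, 0.18]
tool_rot: [0.432, -0.436, 0.562, -0.555]
contact_force: [0.1, 0.2, -0.5]
width: 0.099
pos [0.5825 0.1484 0.18  ] F [ 0.1  0.2 -0.5] w_mm 8.39 d [ 2.514e+01 -2.000e-02 -2.130e+00] yaw -0.04 ydir [-0.01   0.005 -1.   ] t 16.1
```

```bash
python3 -m handwheel '[{"tx":4,"ty":-1,"tz":0.3,"yaw":0,"claw":0},{"tx":4,"ty":-0.5,"tz":0.3,"yaw":0,"claw":0},{"tx":4,"ty":0,"tz":0.3,"yaw":0,"claw":0},{"tx":4,"ty":0,"tz":0.3,"yaw":0,"claw":0},{"tx":4,"ty":0,"tz":0.3,"yaw":0,"claw":0},{"tx":4,"ty":0,"tz":0.3,"yaw":0,"claw":0},{"tx":4,"ty":0,"tz":0.3,"yaw":0,"claw":0},{"tx":0,"ty":0,"tz":0,"yaw":0,"claw":0}]' ; python3 -m handwheel '[{"tx":0,"ty":0,"tz":0,"yaw":0,"claw":0},{"tx":0,"ty":0,"tz":0,"yaw":0,"claw":0}]' >/dev/null; python3 go.py .53 -.15 .2
python3 - <<'E'
from h import *
from workcell import observe,vision
c=vision.get_calibration('wrist');p,d=vision.snapshot('wrist');cv2.imwrite('pics/w2.png',p);np.savez('w2.npz',p=p,d=d,**c)
E
```

```text
t: 16.9
position: [0.5282, -0.1354, 0.1869]
tool_rot: [0.43, -0.441, 0.562, -0.551]
contact_force: [-0.7, 0.7, -0.8]
width: 0.097
pos [ 0.5268 -0.1357  0.1853] F [-0.4  0.4 -1.3] w_mm 8.48 d [ 1.31 -1.49  0.62] yaw 0.17 ydir [-0.025  0.004 -1.   ] t 17.1
```

View pics/w2.png

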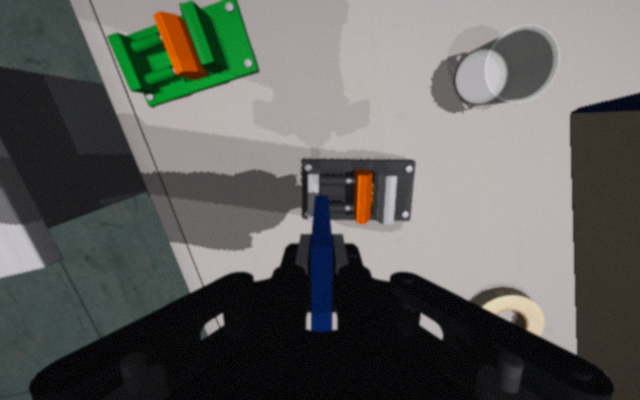

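The wrist view shows the held blue plate at (321,260), the dark steel clamp at (358,190), its orange jaw at (364,197) and its wall at (390,200). The green look-alike is at (185,50).

Run:
```python
from h import *
c=load('w2');W=cloud(c);p=c['p'];hsv=cv2.cvtColor(p,cv2.COLOR_BGR2HSV)
cv2.imwrite('pics/w2c.png',cv2.resize(p[150:240,290:425],None,fx=5.9,fy=5.9,interpolation=cv2.INTER_CUBIC))
for v in (185,200,212):
    print(v,'gray',p[v,376:404].max(1).tolist());print('z',(W[v,376:404,2]*1000).round().tolist())
    print('or',hsv[v,352:376,2].tolist(),(W[v,352:376,2]*1000).round().tolist())
g=p.max(2)<95; m=np.zeros(p.shape[:2],bool);m[150:225,295:420]=g[150:225,295:420]&(W[150:225,295:420,2]<.02)
k=np.array([ray(c,u,v,.008)[:2]*1000 for v,u in np.argwhere(m)],np.float32);print('base',cv2.minAreaRect(k))
m=np.zeros(p.shape[:2],bool);m[165:230,380:400]=(W[165:230,380:400,2]>.044)
k=np.array([ray(c,u,v,.05)[:2]*1000 for v,u in np.argwhere(m)],np.float32);print('wall',cv2.minAreaRect(k))
m=np.zeros(p.shape[:2],bool);m[165:230,350:377]=(W[165:230,350:377,2]>.044)
k=np.array([ray(c,u,v,.05)[:2]*1000 for v,u in np.argwhere(m)],np.float32);print('jaw',cv2.minAreaRect(k))
```

```text
185 gray [51, 56, 61, 73, 77, 70, 71, 73, 82, 114, 153, 167, 174, 179, 187, 194, 199, 200, 193, 172, 141, 98, 69, 67, 68, 65, 67, 67]
z [25.0, 31.0, 36.0, 40.0, 42.0, 43.0, 46.0, 46.0, 47.0, 50.0, 50.0, 50.0, 49.0, 49.0, 48.0, 47.0, 49.0, 48.0, 49.0, 47.0, 47.0, 8.0, 8.0, 10.0, 8.0, 9.0, 8.0, 8.0]
or [29, 31, 51, 64, 91, 149, 197, 216, 209, 204, 201, 202, 201, 200, 193, 181, 174, 172, 171, 168, 147, 107, 72, 53] [8.0, 8.0, 10.0, 22.0, 33.0, 43.0, 47.0, 48.0, 48.0, 47.0, 48.0, 50.0, 50.0, 49.0, 49.0, 47.0, 43.0, 41.0, 39.0, 37.0, 22.0, 24.0, 23.0, 19.0]
200 gray [52, 62, 79, 75, 69, 71, 71, 81, 115, 153, 172, 177, 181, 185, 194, 195, 195, 190, 167, 126, 84, 67, 68, 61, 65, 63, 68, 62]
z [30.0, 36.0, 40.0, 40.0, 42.0, 44.0, 48.0, 48.0, 48.0, 51.0, 50.0, 50.0, 49.0, 47.0, 48.0, 49.0, 49.0, 48.0, 48.0, 47.0, 8.0, 9.0, 10.0, 7.0, 9.0, 7.0, 8.0, 8.0]
or [28, 42, 59, 81, 116, 171, 210, 218, 202, 198, 203, 204, 209, 207, 188, 177, 174, 172, 166, 145, 111, 82, 61, 49] [8.0, 8.0, 17.0, 29.0, 39.0, 46.0, 47.0, 46.0, 47.0, 48.0, 49.0, 50.0, 50.0, 50.0, 48.0, 45.0, 43.0, 40.0, 37.0, 25.0, 23.0, 2
[... 190 characters left out ...]
 48.0, 48.0, 50.0, 49.0, 50.0, 48.0, 48.0, 49.0, 46.0, 48.0, 48.0, 49.0, 48.0, 9.0, 7.0, 8.0, 9.0, 9.0, 8.0, 8.0, 10.0, 11.0]
or [36, 53, 64, 92, 146, 200, 216, 209, 202, 203, 203, 206, 198, 180, 172, 173, 173, 151, 114, 65, 42, 46, 46, 53] [7.0, 9.0, 22.0, 33.0, 45.0, 47.0, 47.0, 48.0, 48.0, 48.0, 49.0, 49.0, 49.0, 49.0, 46.0, 42.0, 40.0, 38.0, 34.0, 8.0, 9.0, 16.0, 22.0, 29.0]
base ((554.6990966796875, -150.6695556640625), (69.35551452636719, 131.94680786132812), 76.13533782958984)
wall ((584.7509155273438, -157.57200622558594), (49.86677169799805, 14.331015586853027), 75.5650863647461)
jaw ((560.1748657226562, -151.54428100585938), (49.9603385925293, 11.06056022644043), 76.14309692382812)
```

View pics/w2c.png

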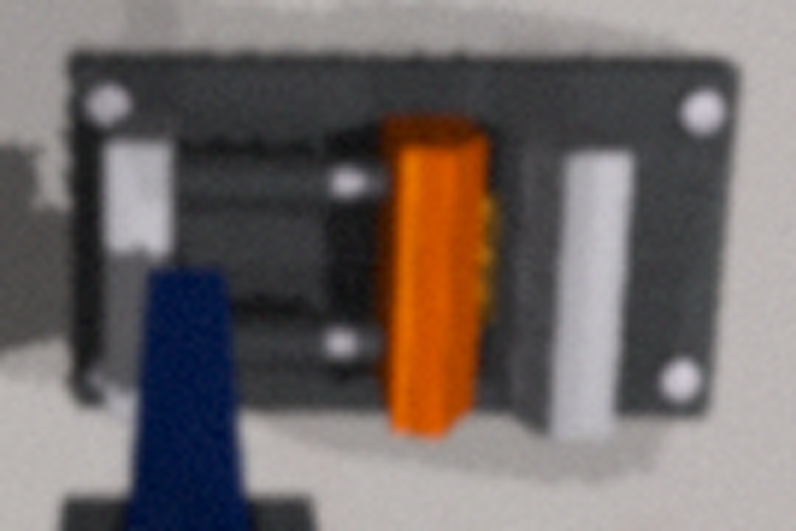

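Run:
```python
from h import *
c=load('w2');p=c['p'].astype(float);g=p.max(2)
a=np.radians(-14.1);X=np.array([np.cos(a),np.sin(a)]);Y=np.array([-X[1],X[0]])
def cross(row,u0,u1,lv):
    r=g[row,u0:u1]; i=np.where((r[:-1]-lv)*(r[1:]-lv)<=0)[0]; return [u0+k+(lv-r[k])/(r[k+1]-r[k]) for k in i]
for v in range(180,218,6):
    e=cross(v,380,402,125)
    print(v,np.round(e,1),[ (X@ray(c,u,v,.05)[:2]*1000).round(1) for u in e])
# ends along y
hs=cv2.cvtColor(c['p'],cv2.COLOR_BGR2HSV)
b=cv2.inRange(hs,(105,120,30),(130,255,255))
for v in (198,200,203,206):
    u=np.where(b[v,300:345])[0]+300; print(v,u.min(),u.max(),[(X@ray(c,k,v,.138)[:2]*1000).round(1) for k in (u.min()-.5,u.max()+.5)],(Y@ray(c,321,v,.138)[:2]*1000).round(1))
print('first row',np.where(b[:,315:328].any(1))[0].min(), (Y@ray(c,321,195,.138)[:2]*1000))
T=np.array([.5268,-.1357]);f=T+.047*np.array([-.025,.004]); print('tcp',X@T*1000,Y@T*1000,'foot pred',X@f*1000,Y@f*1000)
for q in ((554.7,-150.7),(584.75,-157.57),(560.17,-151.54)): print(X@q,Y@q)
```

```text
180 [385.4 396.7] [np.float64(602.0), np.float64(612.9)]
186 [385.3 396.2] [np.float64(602.3), np.float64(612.8)]
192 [384.8 395.7] [np.float64(602.2), np.float64(612.8)]
198 [384.4 395.3] [np.float64(602.1), np.float64(612.7)]
204 [384.1 394.8] [np.float64(602.2), np.float64(612.7)]
210 [383.4 394.4] [np.float64(601.8), np.float64(612.7)]
216 [383.2 393.7] [np.float64(602.0), np.float64(612.5)]
198 316 328 [np.float64(538.3), np.float64(547.1)] 13.3
200 315 328 [np.float64(537.6), np.float64(547.1)] 11.9
203 315 329 [np.float64(537.6), np.float64(547.8)] 9.8
206 315 328 [np.float64(537.6), np.float64(547.1)] 7.6
first row 195 15.362419774429133
tcp 543.9871347513679 -3.275244265263461 foot pred 542.8017355111925 -3.379155965238523
574.7007891546026 -11.02646566570462
605.5190783448792 -10.368855306540894
580.2106256881104 -10.508584044074325
```

```bash
python3 -m handwheel '[{"tx":0.6,"ty":-2,"tz":1.5,"yaw":0,"claw":0},{"tx":0,"ty":-2,"tz":1.5,"yaw":0,"claw":0},{"tx":0,"ty":-2,"tz":1.5,"yaw":0,"claw":0},{"tx":0,"ty":0,"tz":0,"yaw":0,"claw":0},{"tx":0,"ty":3,"tz":0,"yaw":0,"claw":0},{"tx":0,"ty":3,"tz":0,"yaw":0,"claw":0},{"tx":0,"ty":0,"tz":0,"yaw":0,"claw":0},{"tx":0,"ty":0,"tz":0,"yaw":0,"claw":0}]' ; python3 go.py .577 -.154 .2 -14.1
```

```text
t: 17.95
position: [0.5692, -0.1386, 0.1793]
tool_rot: [0.433, -0.448, 0.563, -0.543]
contact_force: [0.2, -0.3, 0.4]
width: 0.097
pos [ 0.5692 -0.1386  0.1793] F [ 0.2 -0.3  0.4] w_mm 8.24 d [ 1.32 -2.1   1.03] yaw 1.19 ydir [-0.034  0.009 -0.999] t 17.95
```

```bash
Z='x'; python3 -m handwheel '[{"tx":0,"ty":-4,"tz":0,"yaw":1.1,"claw":0},{"tx":0,"ty":0,"tz":0,"yaw":0,"claw":0},{"tx":0,"ty":0,"tz":0,"yaw":0,"claw":0}]' >/dev/null; python3 st.py;  python3 -m handwheel '[{"tx":0,"ty":4,"tz":0,"yaw":0,"claw":0},{"tx":0,"ty":0,"tz":0,"yaw":0,"claw":0},{"tx":0,"ty":0,"tz":0,"yaw":0,"claw":0}]' >/dev/null; python3 st.py; python3 -m handwheel '[{"tx":4,"ty":0,"tz":0,"yaw":0,"claw":0},{"tx":0,"ty":0,"tz":0,"yaw":0,"claw":0},{"tx":0,"ty":0,"tz":0,"yaw":0,"claw":0}]' >/dev/null; python3 st.py; python3 -m handwheel '[{"tx":-4,"ty":0,"tz":0,"yaw":0,"claw":0},{"tx":0,"ty":0,"tz":0,"yaw":0,"claw":0},{"tx":0,"ty":0,"tz":0,"yaw":0,"claw":0}]' >/dev/null; python3 st.py
```

```text
J [-0.3488  0.3786  0.6726  1.6908 -0.25    1.1968  0.1469] p [ 0.5701 -0.1373  0.2217] yd [-0.0342  0.0103 -0.9994] v 0.065
J [-0.3359  0.4108  0.6574  1.7369 -0.2769  1.1184  0.169 ] p [ 0.5708 -0.137   0.1845] yd [-0.0277  0.01   -0.9996] v 0.052
J [-0.2735  0.4124  0.6665  1.7289 -0.2793  1.1233  0.2411] p [ 0.563  -0.1766  0.1881] yd [-0.0236  0.0096 -0.9997] v 0.059
J [-0.3374  0.4045  0.6613  1.7274 -0.2737  1.1238  0.1665] p [ 0.5742 -0.1389  0.1919] yd [-0.0186  0.0076 -0.9998] v 0.058
```

```bash
python3 -m handwheel '[{"tx":4,"ty":0,"tz":0,"yaw":0,"claw":0},{"tx":0,"ty":0,"tz":0,"yaw":0,"claw":0},{"tx":0,"ty":0,"tz":0,"yaw":0,"claw":0},{"tx":-4,"ty":0,"tz":0,"yaw":0,"claw":0},{"tx":0,"ty":0,"tz":0,"yaw":0,"claw":0},{"tx":0,"ty":0,"tz":0,"yaw":0,"claw":0}]' >/dev/null; python3 st.py; python3 -m handwheel '[{"tx":0,"ty":-3,"tz":0,"yaw":0,"claw":0},{"tx":0,"ty":0,"tz":0,"yaw":0,"claw":0},{"tx":0,"ty":0,"tz":0,"yaw":0,"claw":0},{"tx":0,"ty":4,"tz":0,"yaw":0,"claw":0},{"tx":0,"ty":0,"tz":0,"yaw":0,"claw":0},{"tx":0,"ty":0,"tz":0,"yaw":0,"claw":0}]' >/dev/null; python3 st.py; python3 go.py .577 -.155 .2 -14.1
```

```text
J [-0.3393  0.4014  0.6621  1.723  -0.2725  1.1258  0.1653] p [ 0.5763 -0.1385  0.1954] yd [-0.0135  0.0069 -0.9999] v 0.059
J [-0.3367  0.4104  0.6569  1.7332 -0.2808  1.1075  0.1715] p [ 0.5769 -0.1369  0.1861] yd [-0.0125  0.0082 -0.9999] v 0.056
pos [ 0.5769 -0.1369  0.1861] F [ 0.2 -0.7  0.3] w_mm 8.16 d [ 1.75 -1.41  0.42] yaw 0.4 ydir [-0.013  0.008 -1.   ] t 20.35
```

```bash
python3 -m handwheel '[{"tx":4,"ty":0,"tz":0,"yaw":0.3,"claw":0},{"tx":0,"ty":0,"tz":0,"yaw":0,"claw":0},{"tx":0,"ty":0,"tz":0,"yaw":0,"claw":0},{"tx":-4,"ty":0,"tz":0,"yaw":0,"claw":0},{"tx":0,"ty":0,"tz":0,"yaw":0,"claw":0},{"tx":0,"ty":0,"tz":0,"yaw":0,"claw":0},{"tx":1.6,"ty":0,"tz":0,"yaw":0,"claw":0},{"tx":0,"ty":0,"tz":0,"yaw":0,"claw":0}]' >/dev/null;  python3 go.py .5728 -.1537 .12 -14.1
```

```text
pos [ 0.5763 -0.1548  0.193 ] F [-0.4 -0.9 -0.2] w_mm 8.52 d [ 0.01  7.3  -0.32] yaw 0.12 ydir [-0.004  0.006 -1.   ] t 21.15
```

Nearly upright now. I'll descend to just above the mouth, where foot height is TCP − 47 mm.

```bash
python3 -m handwheel '[{"tx":0,"ty":1.5,"tz":-0.3,"yaw":0.1,"claw":0},{"tx":0,"ty":1.5,"tz":0,"yaw":0,"claw":0},{"tx":0,"ty":0,"tz":0,"yaw":0,"claw":0},{"tx":0,"ty":1.5,"tz":0,"yaw":0,"claw":0},{"tx":0,"ty":1.5,"tz":0,"yaw":0,"claw":0},{"tx":0,"ty":0,"tz":0,"yaw":0,"claw":0},{"tx":0,"ty":0,"tz":0,"yaw":0,"claw":0}]' >/dev/null;  python3 go.py .5728 -.1537 .11 -14.1
python3 - <<'E'
from h import *
from workcell import observe,vision
c=vision.get_calibration('wrist');p,d=vision.snapshot('wrist');cv2.imwrite('pics/w3.png',p);np.savez('w3.npz',p=p,d=d,**c)
E
```

```text
pos [ 0.5734 -0.1562  0.1299] F [ 0.9  0.3 -0.5] w_mm 8.11 d [-0.22  1.99 -0.11] yaw -0.22 ydir [-0.003  0.006 -1.   ] t 21.85
```

View pics/w3.png

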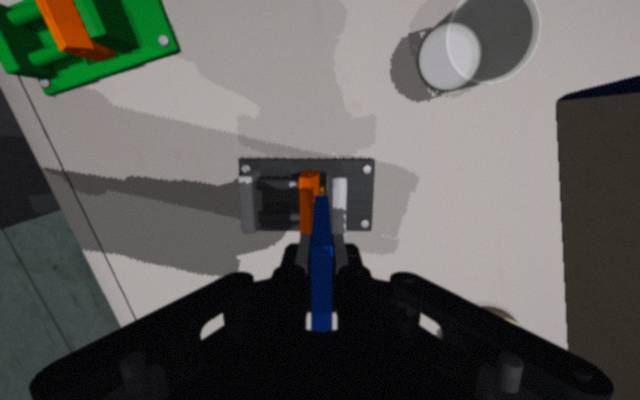

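Run:
```python
from h import *
c=load('w3');p=c['p'].astype(float);g=p.max(2);W=cloud(c)
a=np.radians(-14.1);X=np.array([np.cos(a),np.sin(a)]);Y=np.array([-X[1],X[0]])
for v in range(184,212,5):
    r=g[v,326:356];lv=125; i=np.where((r[:-1]-lv)*(r[1:]-lv)<=0)[0]; e=[326+k+(lv-r[k])/(r[k+1]-r[k]) for k in i]
    print(v,np.round(e,1),[ (X@ray(c,u,v,.05)[:2]*1000).round(1) for u in e])
hs=cv2.cvtColor(c['p'],cv2.COLOR_BGR2HSV);b=cv2.inRange(hs,(105,120,30),(130,255,255))
print('first',np.where(b[:,316:328].any(1))[0].min())
for v in (199,202,205,208):
    u=np.where(b[v,300:345])[0]+300; print(v,u.min(),u.max(),[(X@ray(c,k,v,.083)[:2]*1000).round(1) for k in (u.min()-.5,u.max()+.5)],(Y@ray(c,321,v,.083)[:2]*1000).round(1))
print(X@np.array([573.4,-156.2]),Y@np.array([573.4,-156.2]))
```

```text
184 [333.1 346.4] [np.float64(602.6), np.float64(613.0)]
189 [332.7 346.4] [np.float64(602.2), np.float64(613.0)]
194 [332.6 346.2] [np.float64(602.2), np.float64(613.0)]
199 [332.6 345.9] [np.float64(602.2), np.float64(612.8)]
204 [332.6 345.8] [np.float64(602.2), np.float64(612.8)]
209 [342.5 345.2] [np.float64(610.2), np.float64(612.4)]
first 196
199 316 327 [np.float64(589.5), np.float64(597.6)] 4.5
202 316 328 [np.float64(589.5), np.float64(598.3)] 2.4
205 315 328 [np.float64(588.8), np.float64(598.3)] 0.3
208 315 329 [np.float64(588.8), np.float64(599.0)] -1.8
594.1772784052505 -11.805161029372158
```

```bash
python3 -m handwheel '[{"tx":-0.25,"ty":1,"tz":-0.15,"yaw":-0.2,"claw":0},{"tx":0,"ty":1,"tz":0,"yaw":0,"claw":0},{"tx":0,"ty":0.8,"tz":0,"yaw":0,"claw":0},{"tx":0,"ty":0,"tz":0,"yaw":0,"claw":0},{"tx":0,"ty":0,"tz":0,"yaw":0,"claw":0}]' >/dev/null;  python3 go.py .5720 -.1536 .099 -14.1
```

```text
pos [ 0.5729 -0.1525  0.1   ] F [ 0.1  1.  -0.8] w_mm 8.18 d [ 0.13  0.1  -0.06] yaw 0.04 ydir [-0.002  0.006 -1.   ] t 22.4
```

```bash
python3 -m handwheel '[{"tx":0.1,"ty":0.6,"tz":-0.05,"yaw":0,"claw":0},{"tx":0,"ty":0,"tz":0,"yaw":0,"claw":0}]' >/dev/null;  python3 go.py .5720 -.1536 .099 -14.1;  python3 -m handwheel '[{"tx":0,"ty":0.6,"tz":0,"yaw":0,"claw":0}]' >/dev/null;  python3 go.py .5720 -.1536 .099 -14.1;python3 -m handwheel '[{"tx":0,"ty":0.3,"tz":0,"yaw":0,"claw":0}]' >/dev/null;  python3 go.py .5720 -.1536 .099 -14.1
```

```text
pos [ 0.5723 -0.1535  0.0938] F [-1.   0.3 -0.7] w_mm 8.4 d [ 0.01 -0.52 -0.03] yaw 0.04 ydir [-0.002  0.006 -1.   ] t 22.6
pos [ 0.5732 -0.1539  0.0885] F [-0.4 -0.3 -1. ] w_mm 8.15 d [-0.01 -1.05 -0.12] yaw 0.03 ydir [ 0.001  0.006 -1.   ] t 22.7
pos [ 0.5736 -0.154   0.0856] F [-3.3  0.6 12.4] w_mm 8.2 d [-0.01 -1.34 -0.17] yaw 0.03 ydir [ 0.002  0.006 -1.   ] t 22.8
```

```bash
python3 -m handwheel '[{"tx":0,"ty":0,"tz":-0.15,"yaw":0,"claw":0}]' >/dev/null;  python3 go.py .5720 -.1536 .08 -14.1;  python3 -m handwheel '[{"tx":0,"ty":0.3,"tz":0,"yaw":0,"claw":0}]' >/dev/null;  python3 go.py .5720 -.1536 .08 -14.1
```

```text
pos [ 0.5732 -0.1539  0.0858] F [ 3.3 -0.8 -1.4] w_mm 8.51 d [-0.    0.58 -0.12] yaw 0.01 ydir [ 0.004  0.005 -1.   ] t 22.9
pos [ 0.5736 -0.1541  0.0848] F [-7.8  3.2 27.2] w_mm 8.47 d [-0.01  0.48 -0.17] yaw 0.01 ydir [ 0.004  0.006 -1.   ] t 23.0
```

```bash
python3 -m handwheel '[{"tx":0,"ty":-0.2,"tz":-0.2,"yaw":0,"claw":0}]' >/dev/null;  python3 go.py .5720 -.1536 .08 -14.1;  python3 -m handwheel '[{"tx":0,"ty":0,"tz":-0.1,"yaw":0,"claw":0}]' >/dev/null;  python3 go.py .5720 -.1536 .08 -14.1;  python3 -m handwheel '[{"tx":0,"ty":0.1,"tz":0,"yaw":0,"claw":0}]' >/dev/null;  python3 go.py .5720 -.1536 .08 -14.1
```

```text
pos [ 0.5726 -0.1539  0.0873] F [ 0.7 -0.3 -1.1] w_mm 8.04 d [-0.01  0.73 -0.07] yaw 0.0 ydir [ 0.006  0.006 -1.   ] t 23.1
pos [ 0.5722 -0.1539  0.0877] F [ 2.7  0.2 -0.1] w_mm 8.2 d [-0.02  0.77 -0.03] yaw -0.0 ydir [ 0.008  0.005 -1.   ] t 23.2
pos [ 0.5726 -0.1539  0.087 ] F [0.9 0.1 1.2] w_mm 7.87 d [-0.01  0.7  -0.07] yaw 0.01 ydir [ 0.009  0.005 -1.   ] t 23.3
```

```bash
for i in 1; do python3 -m handwheel '[{"tx":0,"ty":0.15,"tz":-0.1,"yaw":0,"claw":0}]' >/dev/null;  python3 go.py .5720 -.1536 .08 -14.1;  python3 -m handwheel '[{"tx":0,"ty":0.15,"tz":-0.05,"yaw":0,"claw":0}]' >/dev/null;  python3 go.py .5720 -.1536 .08 -14.1; python3 -m handwheel '[{"tx":0,"ty":0.15,"tz":-0.05,"yaw":0,"claw":0}]' >/dev/null;  python3 go.py .5720 -.1536 .08 -14.1; done
```

```text
pos [ 0.5727 -0.154   0.086 ] F [ 2.3 -0.3  4.1] w_mm 8.48 d [-0.01  0.6  -0.09] yaw 0.01 ydir [ 0.012  0.004 -1.   ] t 23.4
pos [ 0.573  -0.154   0.0855] F [-1.8  1.2 14.1] w_mm 7.93 d [-0.01  0.55 -0.12] yaw 0.01 ydir [ 0.013  0.004 -1.   ] t 23.5
pos [ 0.573  -0.1541  0.0855] F [-1.7  1.1 14.9] w_mm 8.32 d [-0.02  0.54 -0.12] yaw -0.0 ydir [ 0.014  0.005 -1.   ] t 23.6
```

```bash
python3 -m handwheel '[{"tx":0,"ty":-0.4,"tz":-0.2,"yaw":0,"claw":0},{"tx":0,"ty":0,"tz":-0.1,"yaw":0,"claw":0},{"tx":0,"ty":0,"tz":0,"yaw":0,"claw":0}]' >/dev/null;  python3 go.py .5710 -.1536 .08 -14.1
python3 - <<'E'
from h import *
from workcell import observe,vision
c=vision.get_calibration('wrist');p,d=vision.snapshot('wrist');np.savez('w4.npz',p=p,d=d,**c)
cv2.imwrite('pics/w4.png',cv2.resize(p[150:340,230:400],None,fx=4,fy=3.1,interpolation=cv2.INTER_CUBIC))
p,d=vision.snapshot('scene');cv2.imwrite('pics/s4.png',cv2.resize(p[150:260,260:400],None,fx=5.7,fy=5.4,interpolation=cv2.INTER_CUBIC))
E
```

```text
pos [ 0.5708 -0.1536  0.0898] F [ 0.4 -0.3  1.1] w_mm 7.9 d [0.01 0.98 0.01] yaw 0.0 ydir [ 0.016  0.004 -1.   ] t 23.9
```

View pics/w4.png

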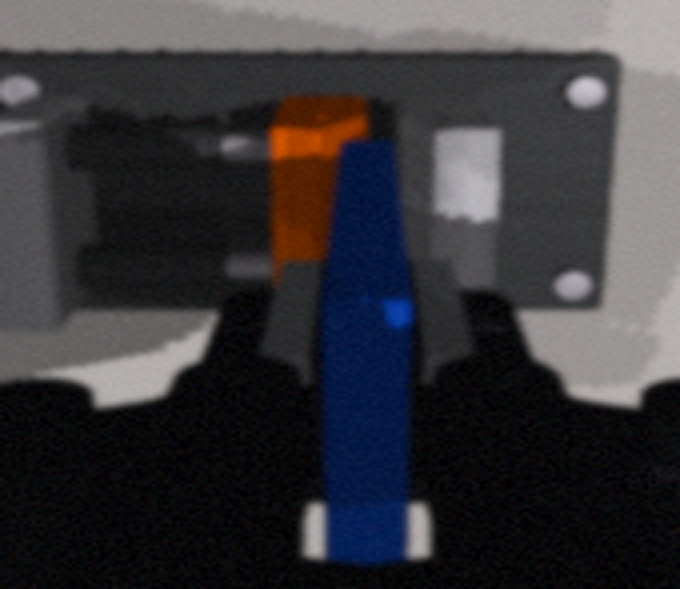

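View pics/s4.png

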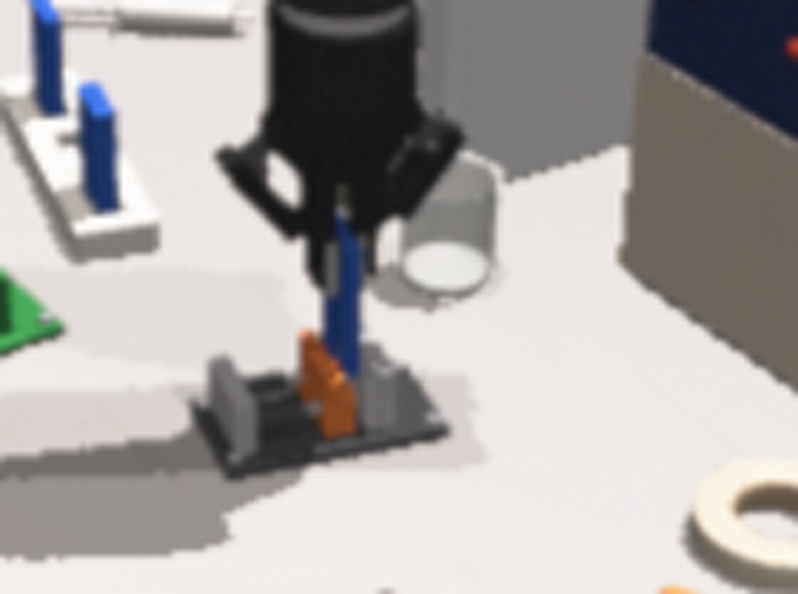

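Plate is between the orange jaw and the wall, foot just inside the mouth. Now lowering gently.

```bash
python3 -m handwheel '[{"tx":0,"ty":0.3,"tz":0,"yaw":0,"claw":0}]' >/dev/null;  python3 go.py .5710 -.1536 .08 -14.1;  python3 -m handwheel '[{"tx":0,"ty":0.15,"tz":0,"yaw":0,"claw":0}]' >/dev/null;  python3 go.py .5710 -.1536 .08 -14.1; python3 -m handwheel '[{"tx":0,"ty":0.15,"tz":0,"yaw":0,"claw":0}]' >/dev/null;  python3 go.py .5710 -.1536 .08 -14.1; python3 -m handwheel '[{"tx":0,"ty":0.15,"tz":0,"yaw":0,"claw":0}]' >/dev/null;  python3 go.py .5710 -.1536 .08 -14.1
```

```text
pos [ 0.5718 -0.1539  0.0872] F [ 3.3 -0.5  5. ] w_mm 8.27 d [ 0.    0.72 -0.1 ] yaw 0.0 ydir [ 0.018  0.004 -1.   ] t 24.1
pos [ 0.5725 -0.154   0.0858] F [ 1.3 -0.3  5.8] w_mm 8.14 d [ 0.    0.58 -0.16] yaw 0.01 ydir [ 0.02   0.003 -1.   ] t 24.2
pos [ 0.5727 -0.1541  0.0852] F [-2.9  1.5 16.1] w_mm 8.43 d [-0.01  0.52 -0.18] yaw -0.0 ydir [ 0.019  0.004 -1.   ] t 24.3
pos [ 0.5727 -0.1542  0.0851] F [-2.5  0.8 13.1] w_mm 8.24 d [-0.01  0.51 -0.19] yaw -0.02 ydir [ 0.019  0.005 -1.   ] t 24.4
```

```bash
python3 -m handwheel '[{"tx":0,"ty":0.1,"tz":-0.15,"yaw":0,"claw":0}]' >/dev/null;  python3 go.py .5710 -.1536 .08 -14.1;  python3 -m handwheel '[{"tx":0,"ty":0.17,"tz":-0.1,"yaw":0,"claw":0}]' >/dev/null;  python3 go.py .5710 -.1536 .08 -14.1; python3 -m handwheel '[{"tx":0,"ty":0.17,"tz":-0.1,"yaw":0,"claw":0}]' >/dev/null;  python3 go.py .5710 -.1536 .08 -14.1; python3 -m handwheel '[{"tx":0,"ty":0.17,"tz":-0.1,"yaw":0,"claw":0}]' >/dev/null;  python3 go.py .5710 -.1536 .08 -14.1
```

```text
pos [ 0.5722 -0.1541  0.0851] F [ 2.8 -0.6  5.8] w_mm 8.15 d [-0.02  0.51 -0.13] yaw -0.03 ydir [ 0.021  0.005 -1.   ] t 24.5
pos [ 0.5721 -0.1541  0.0847] F [ 0.5 -0.6 11.4] w_mm 8.24 d [-0.02  0.47 -0.13] yaw -0.04 ydir [ 0.023  0.005 -1.   ] t 24.6
pos [ 0.572  -0.1541  0.0844] F [-0.1  1.1 11.4] w_mm 8.68 d [-0.02  0.44 -0.12] yaw -0.05 ydir [ 0.024  0.006 -1.   ] t 24.7
pos [ 0.5719 -0.1542  0.0842] F [ 0.4  1.3 12. ] w_mm 8.11 d [-0.03  0.42 -0.11] yaw -0.07 ydir [ 0.026  0.006 -1.   ] t 24.8
```

```bash
python3 -m handwheel '[{"tx":0,"ty":0.2,"tz":0,"yaw":0,"claw":0}]' >/dev/null;  python3 go.py .5710 -.1536 .08 -14.1;  python3 -m handwheel '[{"tx":0,"ty":0.22,"tz":0,"yaw":0,"claw":0}]' >/dev/null;  python3 go.py .5710 -.1536 .08 -14.1; python3 -m handwheel '[{"tx":0,"ty":0.22,"tz":0,"yaw":0,"claw":0}]' >/dev/null;  python3 go.py .5710 -.1536 .08 -14.1
```

```text
pos [ 0.5721 -0.1543  0.0837] F [-2.1  1.1 15.1] w_mm 8.02 d [-0.03  0.36 -0.13] yaw -0.08 ydir [ 0.026  0.007 -1.   ] t 24.9
pos [ 0.5721 -0.1544  0.083 ] F [-1.8  0.7 16.3] w_mm 8.11 d [-0.04  0.3  -0.13] yaw -0.09 ydir [ 0.026  0.009 -1.   ] t 25.0
pos [ 0.5721 -0.1544  0.0825] F [-2.8  1.2 16.2] w_mm 8.43 d [-0.05  0.25 -0.13] yaw -0.11 ydir [ 0.025  0.01  -1.   ] t 25.1
```

```bash
python3 -m handwheel '[{"tx":0,"ty":0.22,"tz":0,"yaw":0,"claw":0},{"tx":0,"ty":0.22,"tz":0,"yaw":0,"claw":0}]' >/dev/null;  python3 go.py .5710 -.1536 .08 -14.1;  python3 -m handwheel '[{"tx":0,"ty":0.22,"tz":0,"yaw":0,"claw":0},{"tx":0,"ty":0.22,"tz":0,"yaw":0,"claw":0}]' >/dev/null;  python3 go.py .5710 -.1536 .08 -14.1; python3 -m handwheel '[{"tx":0,"ty":0.22,"tz":0,"yaw":0,"claw":0},{"tx":0,"ty":0.22,"tz":0,"yaw":0,"claw":0}]' >/dev/null;  python3 go.py .5710 -.1536 .08 -14.1
```

```text
pos [ 0.5721 -0.1546  0.0819] F [-2.6  1.6 18.6] w_mm 8.05 d [-0.07  0.19 -0.13] yaw -0.15 ydir [ 0.025  0.013 -1.   ] t 25.3
pos [ 0.5721 -0.1548  0.0818] F [-3.4  0.8 18.4] w_mm 8.17 d [-0.08  0.18 -0.14] yaw -0.18 ydir [ 0.025  0.017 -1.   ] t 25.5
pos [ 0.5721 -0.155   0.0817] F [-3.2  1.4 18.8] w_mm 7.85 d [-0.1   0.17 -0.15] yaw -0.2 ydir [ 0.024  0.02  -1.   ] t 25.7
```

```bash
python3 - <<'E'
from h import *
from workcell import observe,vision
c=vision.get_calibration('wrist');p,d=vision.snapshot('wrist');np.savez('w5.npz',p=p,d=d,**c)
cv2.imwrite('pics/w5.png',cv2.resize(p[150:340,230:400],None,fx=4,fy=3.1,interpolation=cv2.INTER_CUBIC))
c=vision.get_calibration('scene');p,d=vision.snapshot('scene');cv2.imwrite('pics/s5.png',cv2.resize(p[150:260,260:400],None,fx=5.7,fy=5.4,interpolation=cv2.INTER_CUBIC));np.savez('s5.npz',p=p,d=d,**c)
E
python3 go.py .5710 -.1536 .08 -14.1
```

```text
pos [ 0.5722 -0.1549  0.0817] F [-2.4  1.3 18. ] w_mm 8.4 d [-0.09  0.17 -0.15] yaw -0.2 ydir [ 0.024  0.02  -1.   ] t 25.8
```

View pics/w5.png

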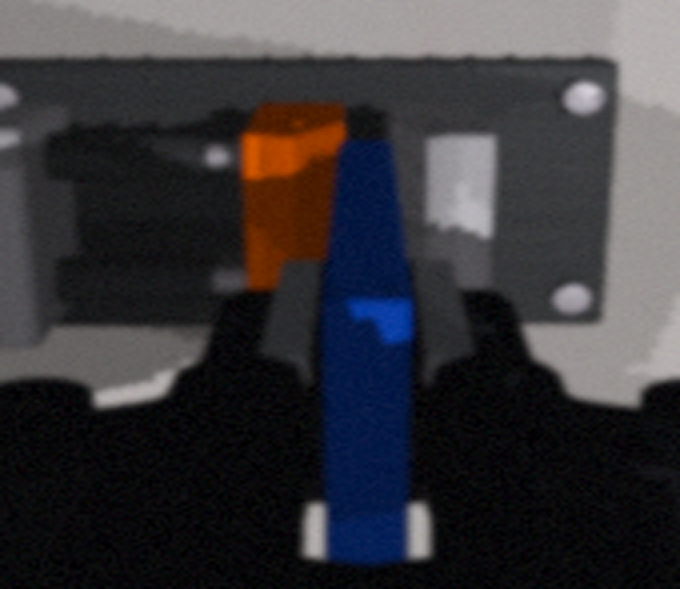

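View pics/s5.png

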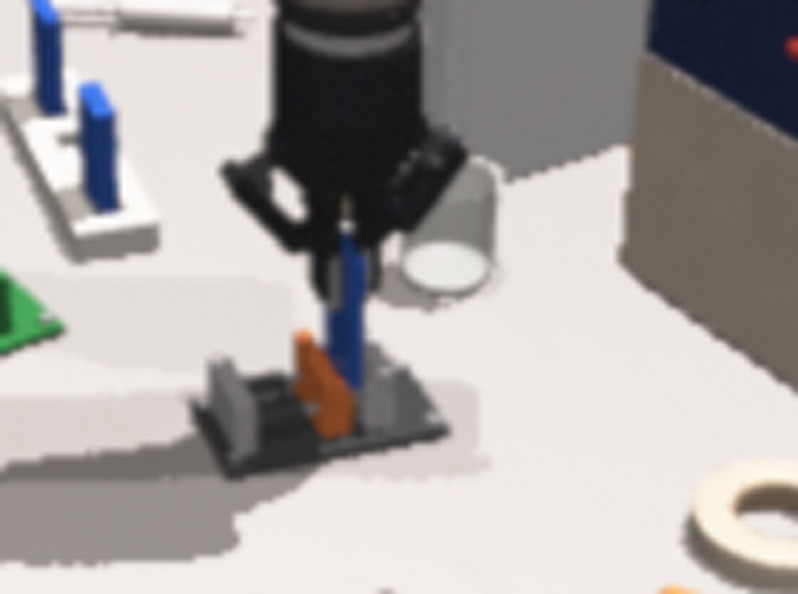

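```bash
python3 -m handwheel '[{"tx":-0.05,"ty":0.24,"tz":-0.1,"yaw":0,"claw":0}]' >/dev/null;  python3 go.py .5710 -.1536 .08 -14.1;  python3 -m handwheel '[{"tx":-0.05,"ty":0.24,"tz":-0.1,"yaw":0,"claw":0}]' >/dev/null;  python3 go.py .5710 -.1536 .08 -14.1; python3 -m handwheel '[{"tx":-0.05,"ty":0.25,"tz":-0.05,"yaw":0,"claw":0}]' >/dev/null;  python3 go.py .5710 -.1536 .08 -14.1
```

```text
pos [ 0.572  -0.1549  0.0817] F [-2.   0.5 18.8] w_mm 8.31 d [-0.1   0.17 -0.13] yaw -0.22 ydir [ 0.026  0.021 -0.999] t 25.9
pos [ 0.572  -0.1549  0.0816] F [-2.  -0.4 18.2] w_mm 8.17 d [-0.1   0.16 -0.13] yaw -0.23 ydir [ 0.027  0.021 -0.999] t 26.0
pos [ 0.5719 -0.1549  0.0815] F [-4.   1.3 19.5] w_mm 8.22 d [-0.1   0.15 -0.13] yaw -0.24 ydir [ 0.028  0.022 -0.999] t 26.1
```

Run:
```python
from h import *
a=np.radians(-14.1);X=np.array([np.cos(a),np.sin(a)]);Y=np.array([-X[1],X[0]])
for n in('w2','w3','w4','w5'):
    c=load(n);p=c['p'];hs=cv2.cvtColor(p,cv2.COLOR_BGR2HSV);b=cv2.inRange(hs,(5,170,60),(20,255,255));b[:150]=0;b[:, :270]=0;W=cloud(c);g=p.max(2).astype(float)
    ys=np.where(b.any(1))[0]; print(n,'rows',ys.min(),ys.max())
    for v in ((170,175,180,185,190,195,200,205) if n!='w2' else (185,200)):
        u=np.where(b[v])[0]; 
        if len(u)==0: continue
        r=g[v,u.max()+3:u.max()+60]
        i=np.where((r[:-1]<110)&(r[1:]>=110))[0]
        print(v,u.min(),u.max(),'left X@.05',(X@ray(c,u.min()-.5,v,.05)[:2]*1000).round(1),'wall near',[(X@ray(c,u.max()+3+k+.7,v,.05)[:2]*1000).round(1) for k in i[:2]],'Y',(Y@ray(c,u.min(),v,.05)[:2]*1000).round(1))
# plate top/foot in scene view
c=load('s5');W=cloud(c);hs=cv2.cvtColor(c['p'],cv2.COLOR_BGR2HSV);b=cv2.inRange(hs,(105,120,30),(130,255,255));b[:, :310]=0;b[:,330:]=0;b[:170]=0;b[240:]=0
q=W[b>0];print(len(q),np.nanpercentile(q,[1,5,50,95,99],axis=0).round(4))
o=load('s5')['p'];m=(b>0);v,u=np.where(m);print(u.min(),u.max(),v.min(),v.max())
```

```text
w2 rows 170 223
185 355 373 left X@.05 572.4 wall near [np.float64(601.7), np.float64(628.6)] Y 3.6
200 355 372 left X@.05 572.9 wall near [np.float64(601.5), np.float64(628.9)] Y -11.5
w3 rows 171 233
175 300 319 left X@.05 576.5 wall near [np.float64(634.7)] Y 15.3
180 298 319 left X@.05 574.8 wall near [np.float64(602.2), np.float64(634.1)] Y 11.4
185 299 319 left X@.05 575.5 wall near [np.float64(602.2), np.float64(634.3)] Y 7.4
190 299 324 left X@.05 575.4 wall near [np.float64(602.3), np.float64(634.5)] Y 3.4
195 299 316 left X@.05 575.3 wall near [np.float64(602.3), np.float64(634.6)] Y -0.7
200 299 313 left X@.05 575.2 wall near [np.float64(602.3)] Y -4.7
205 299 312 left X@.05 575.1 wall near [np.float64(602.3)] Y -8.9
w4 rows 181 239
185 300 320 left X@.05 577.1 wall near [] Y 17.7
190 298 321 left X@.05 575.7 wall near [] Y 14.4
195 297 315 left X@.05 575.0 wall near [np.float64(602.4)] Y 11.1
200 298 313 left X@.05 575.6 wall near [np.float64(602.4)] Y 7.7
205 298 313 left X@.05 575.5 wall near [np.float64(602.5)] Y 4.4
w5 rows 183 243
185 294 315 left X@.05 575.7 wall near [np.float64(624.6)] Y 18.9
190 293 316 left X@.05 575.0 wall near [] Y 15.7
195 290 315 left X@.05 573.1 wall near [np.float64(602.4)] Y 12.6
200 290 313 left X@.05 573.0 wall near [np.float64(602.4)] Y 9.4
205 290 312 left X@.05 572.9 wall near [np.float64(602.4)] Y 6.2
104 [[ 0.5625 -0.1777  0.0419]
 [ 0.5631 -0.1763  0.0488]
 [ 0.5672 -0.1706  0.0842]
 [ 0.5713 -0.1531  0.1226]
 [ 0.5763 -0.1509  0.1234]]
318 323 194 221
```

```bash
python3 -m handwheel '[{"tx":-0.1,"ty":0.2,"tz":-0.25,"yaw":0.1,"claw":0}]' >/dev/null;  python3 go.py .5710 -.1536 .08 -14.1;  python3 -m handwheel '[{"tx":-0.1,"ty":0.24,"tz":-0.25,"yaw":0,"claw":0}]' >/dev/null;  python3 go.py .5710 -.1536 .08 -14.1; python3 -m handwheel '[{"tx":-0.1,"ty":0.24,"tz":-0.25,"yaw":0.1,"claw":0}]' >/dev/null;  python3 go.py .5710 -.1536 .08 -14.1
```

```text
pos [ 0.5715 -0.1547  0.0816] F [ 2.9 -1.9  9.2] w_mm 8.26 d [-0.09  0.16 -0.08] yaw -0.36 ydir [ 0.032  0.02  -0.999] t 26.2
pos [ 0.5712 -0.1545  0.0809] F [ 3.3 -1.5  4. ] w_mm 8.35 d [-0.08  0.09 -0.05] yaw -0.38 ydir [ 0.037  0.018 -0.999] t 26.3
pos [ 0.571  -0.1543  0.0798] F [ 3.1 -1.6  7.3] w_mm 8.07 d [-0.07 -0.02 -0.02] yaw -0.49 ydir [ 0.041  0.016 -0.999] t 26.4
```

```bash
python3 -m handwheel '[{"tx":0,"ty":0.24,"tz":-0.1,"yaw":-0.3,"claw":0}]' >/dev/null;  python3 go.py .5710 -.1536 .08 -14.1;  python3 -m handwheel '[{"tx":0,"ty":0.2,"tz":0,"yaw":-0.2,"claw":0}]' >/dev/null;  python3 go.py .5710 -.1536 .08 -14.1; python3 -m handwheel '[{"tx":0,"ty":0.2,"tz":0,"yaw":0,"claw":0}]' >/dev/null;  python3 go.py .5710 -.1536 .08 -14.1
```

```text
pos [ 0.5712 -0.1544  0.0786] F [-0.3  0.4 11.4] w_mm 8.25 d [-0.08 -0.14 -0.03] yaw -0.19 ydir [ 0.044  0.016 -0.999] t 26.5
pos [ 0.5713 -0.1545  0.0775] F [-1.5  0.6 11.2] w_mm 8.45 d [-0.08 -0.25 -0.04] yaw -0.0 ydir [ 0.043  0.017 -0.999] t 26.6
pos [ 0.5713 -0.1545  0.0764] F [-0.4  1.  11. ] w_mm 8.28 d [-0.09 -0.36 -0.03] yaw -0.04 ydir [ 0.043  0.018 -0.999] t 26.7
```

```bash
python3 -m handwheel '[{"tx":0,"ty":0.2,"tz":0.05,"yaw":0,"claw":0}]' >/dev/null;  python3 go.py .5710 -.1536 .08 -14.1;  python3 -m handwheel '[{"tx":0,"ty":0.2,"tz":0.05,"yaw":0,"claw":0}]' >/dev/null;  python3 go.py .5710 -.1536 .08 -14.1; python3 -m handwheel '[{"tx":0,"ty":0.2,"tz":0.05,"yaw":0,"claw":0}]' >/dev/null;  python3 go.py .5710 -.1536 .08 -14.1; python3 -m handwheel '[{"tx":0,"ty":0.2,"tz":0.05,"yaw":0,"claw":0}]' >/dev/null;  python3 go.py .5710 -.1536 .08 -14.1
```

```text
pos [ 0.5713 -0.1546  0.0751] F [-2.5  1.1 11.7] w_mm 7.96 d [-0.1  -0.49 -0.04] yaw -0.07 ydir [ 0.042  0.019 -0.999] t 26.8
pos [ 0.5714 -0.1547  0.074 ] F [-2.   0.3 11.5] w_mm 8.25 d [-0.11 -0.6  -0.04] yaw -0.1 ydir [ 0.041  0.02  -0.999] t 26.9
pos [ 0.5714 -0.1547  0.0728] F [-0.8  1.1 10.6] w_mm 8.48 d [-0.12 -0.72 -0.05] yaw -0.13 ydir [ 0.04   0.022 -0.999] t 27.0
pos [ 0.5715 -0.1548  0.0716] F [-0.5  0.5 11.5] w_mm 7.75 d [-0.14 -0.84 -0.05] yaw -0.16 ydir [ 0.039  0.023 -0.999] t 27.1
```

```bash
python3 -m handwheel '[{"tx":-0.05,"ty":0.2,"tz":0.1,"yaw":-0.1,"claw":0}]' >/dev/null;  python3 go.py .5710 -.1536 .08 -14.1;  python3 -m handwheel '[{"tx":-0.05,"ty":0.2,"tz":0.1,"yaw":-0.1,"claw":0}]' >/dev/null;  python3 go.py .5710 -.1536 .08 -14.1; python3 -m handwheel '[{"tx":-0.05,"ty":0.2,"tz":0.1,"yaw":0,"claw":0}]' >/dev/null;  python3 go.py .5710 -.1536 .08 -14.1; python3 -m handwheel '[{"tx":-0.05,"ty":0.2,"tz":0.1,"yaw":0,"claw":0}]' >/dev/null;  python3 go.py .5710 -.1536 .08 -14.1
```

```text
pos [ 0.5717 -0.1548  0.0704] F [-2.5  0.1 12.3] w_mm 7.77 d [-0.13 -0.96 -0.07] yaw -0.09 ydir [ 0.037  0.024 -0.999] t 27.2
pos [ 0.5718 -0.1548  0.0691] F [-2.8 -0.9 11.8] w_mm 8.13 d [-0.13 -1.09 -0.07] yaw -0.04 ydir [ 0.034  0.025 -0.999] t 27.3
pos [ 0.5719 -0.1548  0.068 ] F [-3.1  0.4 14.3] w_mm 8.29 d [-0.14 -1.2  -0.09] yaw -0.09 ydir [ 0.032  0.027 -0.999] t 27.4
pos [ 0.572  -0.1549  0.067 ] F [-2.7  0.7 13.3] w_mm 8.24 d [-0.15 -1.3  -0.1 ] yaw -0.13 ydir [ 0.03   0.028 -0.999] t 27.5
```

```bash
python3 -m handwheel '[{"tx":-0.05,"ty":0.2,"tz":0.1,"yaw":-0.1,"claw":0}]' >/dev/null;  python3 go.py .5710 -.1536 .08 -14.1;  python3 -m handwheel '[{"tx":-0.05,"ty":0.2,"tz":0.1,"yaw":-0.1,"claw":0}]' >/dev/null;  python3 go.py .5710 -.1536 .08 -14.1; python3 -m handwheel '[{"tx":-0.05,"ty":0.2,"tz":0.1,"yaw":0,"claw":0}]' >/dev/null;  python3 go.py .5710 -.1536 .08 -14.1; python3 -m handwheel '[{"tx":-0.05,"ty":0.2,"tz":0.1,"yaw":0,"claw":0}]' >/dev/null;  python3 go.py .5710 -.1536 .08 -14.1
```

```text
pos [ 0.5721 -0.155   0.0661] F [-2.8  0.2 14.8] w_mm 8.16 d [-0.16 -1.39 -0.12] yaw -0.08 ydir [ 0.028  0.029 -0.999] t 27.6
pos [ 0.5723 -0.1551  0.0656] F [-5.7  2.4 22.1] w_mm 7.91 d [-0.16 -1.43 -0.13] yaw -0.04 ydir [ 0.026  0.031 -0.999] t 27.7
pos [ 0.5724 -0.1551  0.0656] F [-4.5  0.9 22.3] w_mm 8.45 d [-0.17 -1.44 -0.15] yaw -0.09 ydir [ 0.023  0.033 -0.999] t 27.8
pos [ 0.5725 -0.1552  0.0656] F [-5.7  1.3 19.4] w_mm 8.21 d [-0.17 -1.44 -0.17] yaw -0.13 ydir [ 0.021  0.035 -0.999] t 27.9
```

```bash
python3 -m handwheel '[{"tx":-0.3,"ty":0.1,"tz":0,"yaw":-0.1,"claw":0}]' >/dev/null;  python3 go.py .5710 -.1536 .08 -14.1;  python3 -m handwheel '[{"tx":-0.3,"ty":0.1,"tz":0,"yaw":0,"claw":0}]' >/dev/null;  python3 go.py .5710 -.1536 .08 -14.1; python3 -m handwheel '[{"tx":-0.3,"ty":0.15,"tz":0.05,"yaw":-0.1,"claw":0}]' >/dev/null;  python3 go.py .5710 -.1536 .08 -14.1
```

```text
pos [ 0.5724 -0.1548  0.0657] F [ 1.  -5.   4.1] w_mm 8.28 d [-0.14 -1.43 -0.14] yaw -0.12 ydir [ 0.02   0.032 -0.999] t 28.0
pos [ 0.5724 -0.1548  0.0657] F [-0.8 -4.5  7.7] w_mm 8.2 d [-0.13 -1.43 -0.14] yaw -0.21 ydir [ 0.02   0.029 -0.999] t 28.1
pos [ 0.5725 -0.1548  0.0656] F [-3.9 -2.7 16.3] w_mm 8.5 d [-0.12 -1.44 -0.16] yaw -0.2 ydir [ 0.019  0.027 -0.999] t 28.2
```

```bash
python3 -m handwheel '[{"tx":-0.4,"ty":0.1,"tz":0.05,"yaw":-0.2,"claw":0},{"tx":-0.4,"ty":0.1,"tz":0.05,"yaw":0,"claw":0},{"tx":-0.4,"ty":0.1,"tz":0.05,"yaw":0,"claw":0}]' >/dev/null;  python3 go.py .5710 -.1536 .08 -14.1;  python3 -m handwheel '[{"tx":-0.4,"ty":0.1,"tz":0.05,"yaw":-0.2,"claw":0},{"tx":-0.4,"ty":0.1,"tz":0.05,"yaw":0,"claw":0},{"tx":-0.4,"ty":0.1,"tz":0.05,"yaw":0,"claw":0}]' >/dev/null;  python3 go.py .5710 -.1536 .08 -14.1
```

```text
pos [ 0.5727 -0.1541  0.0655] F [-2.3 -4.8 11. ] w_mm 8.03 d [-0.03 -1.45 -0.17] yaw -0.34 ydir [ 0.014  0.016 -1.   ] t 28.5
pos [ 0.5729 -0.1536  0.0654] F [-2.2 -4.7 11.1] w_mm 8.18 d [ 0.04 -1.46 -0.18] yaw -0.44 ydir [ 0.009  0.004 -1.   ] t 28.8
```

Plate is now upright. One firm but gentle press, then look.

```bash
python3 -m handwheel '[{"tx":0,"ty":0.15,"tz":0,"yaw":-0.3,"claw":0}]' >/dev/null;  python3 go.py .5710 -.1536 .08 -14.1;  python3 -m handwheel '[{"tx":0,"ty":0.18,"tz":0,"yaw":0,"claw":0}]' >/dev/null;  python3 go.py .5710 -.1536 .08 -14.1;  python3 -m handwheel '[{"tx":0,"ty":0.2,"tz":0,"yaw":0,"claw":0}]' >/dev/null;  python3 go.py .5710 -.1536 .08 -14.1
python3 - <<'E'
from h import *
from workcell import observe,vision
c=vision.get_calibration('wrist');p,d=vision.snapshot('wrist');np.savez('w6.npz',p=p,d=d,**c)
cv2.imwrite('pics/w6.png',cv2.resize(p[150:340,230:400],None,fx=4,fy=3.1,interpolation=cv2.INTER_CUBIC))
E
```

```text
pos [ 0.5729 -0.154   0.0654] F [-1.4  4.1 16.4] w_mm 8.29 d [-0.   -1.47 -0.18] yaw -0.18 ydir [ 0.008  0.005 -1.   ] t 28.9
pos [ 0.5729 -0.1539  0.0653] F [-2.6  1.9 18.8] w_mm 8.27 d [ 0.   -1.47 -0.19] yaw -0.21 ydir [ 0.008  0.007 -1.   ] t 29.0
pos [ 0.573  -0.154   0.0653] F [-3.1  1.7 19.4] w_mm 8.43 d [-0.   -1.47 -0.19] yaw -0.22 ydir [ 0.008  0.008 -1.   ] t 29.1
```

View pics/w6.png

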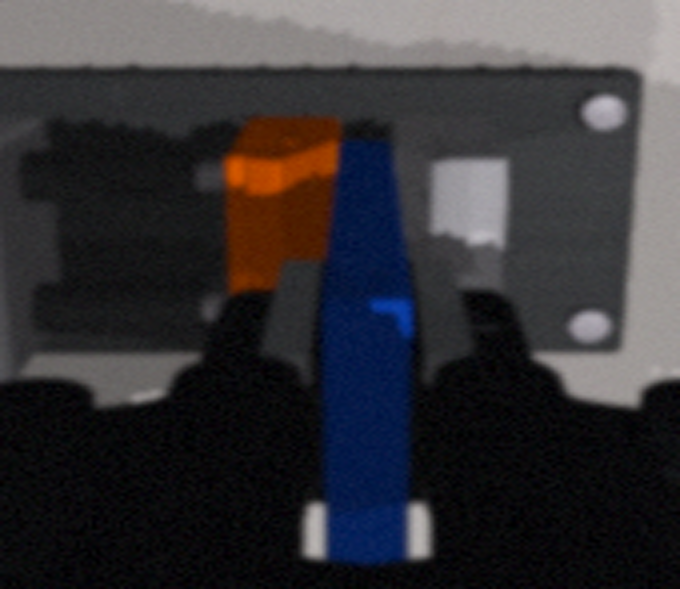

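The image shows the plate seated with the jaw pushed back. Position held at TCP z 65.3 mm (foot about 18 mm) while force rose to 19–22 N, preceded by a rise of about 2 N over 4 mm, which matches the pin's travel and then the hard stop. Releasing now.

```bash
python3 -m handwheel '[{"tx":0,"ty":0.05,"tz":0,"yaw":0,"claw":1.4},{"tx":0,"ty":0,"tz":0,"yaw":0,"claw":2.2},{"tx":0,"ty":0,"tz":0,"yaw":0,"claw":3},{"tx":0,"ty":0,"tz":0,"yaw":0,"claw":3},{"tx":0,"ty":0,"tz":0,"yaw":0,"claw":3}]' >/dev/null;  python3 go.py .5710 -.1536 .08 -14.1
python3 - <<'E'
from h import *
from workcell import observe,vision
c=vision.get_calibration('wrist');p,d=vision.snapshot('wrist');np.savez('w7.npz',p=p,d=d,**c)
cv2.imwrite('pics/w7.png',cv2.resize(p[150:340,230:400],None,fx=4,fy=3.1,interpolation=cv2.INTER_CUBIC))
E
```

```text
pos [ 0.5671 -0.1522  0.0611] F [-0.   0.5  0.3] w_mm 29.87 d [ 0.02 -1.89  0.4 ] yaw -0.23 ydir [-0.005  0.012 -1.   ] t 29.65
```

View pics/w7.png

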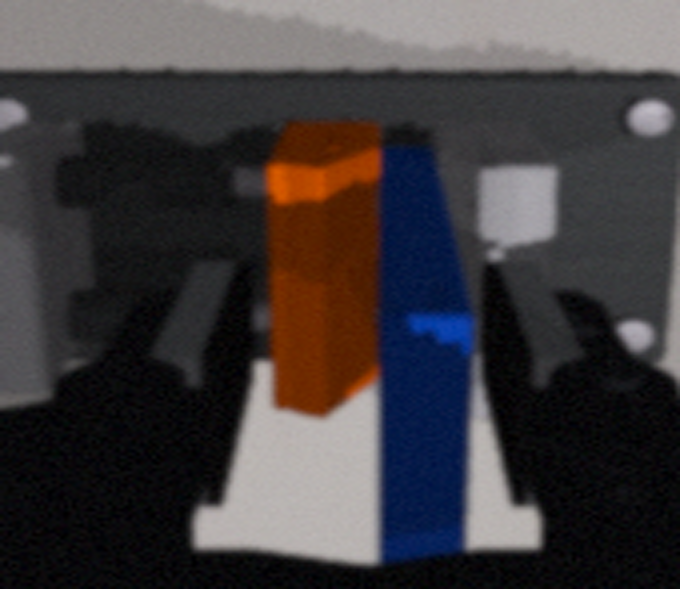

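```bash
python3 -m handwheel '[{"tx":0,"ty":-0.5,"tz":0.4,"yaw":0,"claw":4},{"tx":0,"ty":-1,"tz":0,"yaw":0,"claw":5},{"tx":0,"ty":-1.5,"tz":0,"yaw":0,"claw":5},{"tx":0,"ty":-2,"tz":0,"yaw":0,"claw":5},{"tx":0,"ty":-2,"tz":0,"yaw":0,"claw":5},{"tx":0,"ty":-2,"tz":0,"yaw":0,"claw":5},{"tx":0,"ty":-2,"tz":0,"yaw":0,"claw":5},{"tx":0,"ty":0,"tz":0,"yaw":0,"claw":5}]';python3 -m handwheel '[{"tx":0,"ty":-2,"tz":-3,"yaw":0,"claw":5},{"tx":0,"ty":-2,"tz":-3,"yaw":0,"claw":5},{"tx":0,"ty":0,"tz":0,"yaw":0,"claw":5},{"tx":0,"ty":0,"tz":0,"yaw":0,"claw":5}]'
python3 - <<'E'
from h import *
from workcell import observe,vision
for n in('wrist','scene','top'):
    c=vision.get_calibration(n);p,d=vision.snapshot(n);np.savez(n+'8.npz',p=p,d=d,**c);cv2.imwrite(f'pics/{n}8.png',p)
E
```

```text
t: 30.5
position: [0.5732, -0.1562, 0.1828]
tool_rot: [0.436, -0.431, 0.562, -0.556]
contact_force: [-0.0, -0.7, -0.3]
width: 0.584
t: 30.9
position: [0.5137, -0.1413, 0.2248]
tool_rot: [0.436, -0.431, 0.561, -0.556]
contact_force: [0.4, -0.3, -0.3]
width: 0.583
```

View pics/wrist8.png

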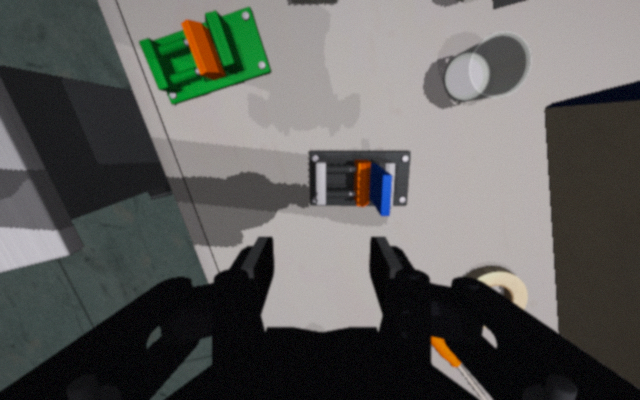

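View pics/scene8.png

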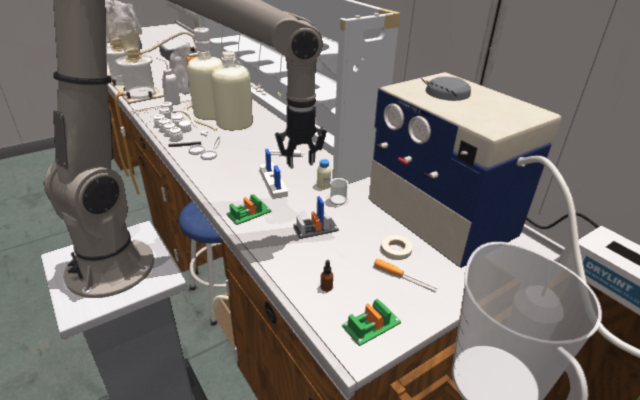

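The wrist view shows the plate standing in the clamp at (382,188) with the fingers clear. The scene view shows it at (320,212), with the two other plates in the rack and the beaker, bottle and dropper in place. I'll check the plate's top height.

Run:
```python
from h import *
a=np.radians(-14.1);X=np.array([np.cos(a),np.sin(a)]);Y=np.array([-X[1],X[0]])
c=load('wrist8');W=cloud(c);hs=cv2.cvtColor(c['p'],cv2.COLOR_BGR2HSV)
b=cv2.inRange(hs,(105,120,120),(125,255,255));b[:150]=0;b[230:]=0;b[:,:360]=0;b[:,400:]=0
q=W[b>0];print(len(q),np.nanpercentile(q,[5,25,50,75,95],axis=0).round(4)); z=np.nanmedian(q[:,2])
k=np.array([ray(c,u,v,z)[:2]*1000 for v,u in np.argwhere(b)],np.float32);r=cv2.minAreaRect(k);print(r,X@r[0],Y@r[0])
# compare table height bias
print('table',np.nanmedian(W[120:140,330:400,2]))
b2=cv2.inRange(hs,(105,120,30),(130,255,255));b2[:150]=0;b2[230:]=0;b2[:,:360]=0;b2[:,400:]=0
q=W[b2>0]; print('top z',np.sort(q[:,2])[-60::10].round(4))
# across-views: scene top corner row vs proj
s=load('scene8');hs=cv2.cvtColor(s['p'],cv2.COLOR_BGR2HSV);b3=cv2.inRange(hs,(105,120,30),(130,255,255));b3[:190]=0;b3[235:]=0;b3[:,:312]=0;b3[:,330:]=0
v,u=np.where(b3>0);print('scene',u.min(),u.max(),v.min(),v.max(),u[v==v.min()])
for zz in(.099,.103,.106,.109):
    P=[X*(592.7+dx)/1000+Y*(-10.6+dy)/1000 for dx in(-4.5,4.5) for dy in(-20,20)]
    print(zz,[np.round(proj(s,[*p,zz]),1).tolist() for p in P])
t=load('top0');t8=load('top8');W0=cloud(t);W8=cloud(t8)
s0=load('scene0');d=cv2.absdiff(s0['p'],s['p']).max(2)
for n,(x0,x1,y0,y1) in dict(beaker=(328,350,178,208),bottle=(315,333,158,190),dropper=(318,336,258,292)).items(): print(n,'median/max diff',np.median(d[y0:y1,x0:x1]),d[y0:y1,x0:x1].max())
```

```text
368 [[ 0.5659 -0.1716  0.1023]
 [ 0.5693 -0.1639  0.103 ]
 [ 0.5719 -0.1541  0.1035]
 [ 0.5746 -0.1444  0.1039]
 [ 0.5778 -0.1375  0.1046]]
((571.8924560546875, -154.21441650390625), (39.39344024658203, 8.40205192565918), 75.7630386352539) 592.2314357740769 -10.24665949850484
table 0.00019457774440175896
top z [0.1041 0.1042 0.1043 0.1044 0.1046 0.1049]
scene 318 322 197 222 [318 319]
0.099 [[320.5, 205.1], [315.9, 197.8], [323.4, 204.5], [318.7, 197.3]]
0.103 [[320.6, 203.9], [315.9, 196.7], [323.5, 203.4], [318.8, 196.1]]
0.106 [[320.6, 203.1], [315.9, 195.8], [323.5, 202.5], [318.8, 195.3]]
0.109 [[320.6, 202.2], [316.0, 195.0], [323.5, 201.7], [318.8, 194.4]]
beaker median/max diff 7.0 11
bottle median/max diff 7.0 38
dropper median/max diff 6.0 11
```

Run:
```python
from h import *
for n in('scene0','scene8'):
    c=load(n);h=cv2.cvtColor(c['p'],cv2.COLOR_BGR2HSV);b=cv2.inRange(h,(95,120,60),(112,255,255));b[:155]=0;b[175:]=0;b[:,:314]=0;b[:,334:]=0
    v,u=np.where(b>0);print(n,len(u),u.mean(),v.mean())
from workcell import sign_off
print(sign_off())
```

```text
scene0 48 323.9166666666667 162.85416666666666
scene8 47 323.8510638297872 162.91489361702128
the job is handed in; nothing more can be done
None
```

The thinnest plate is in the grey clamp, pushed down onto the sprung stop and released, and the job was handed in at about 31 s of the 72 s allowed.

- **Finding the plate:** the pinch readings were about 11.3 mm in nest 1, 8.4 mm in nest 2 and 13.8 mm in nest 3. The gripper reads slightly small, so the middle plate is the 9 mm one. Only that plate went near the clamp.
- **Seating:** resistance rose by about 2 N over roughly 4 mm, then sharply to 19–22 N with no further travel. That matches the pin's stroke ending on its hard stop.
- **After release:** the plate's top measures 103.5 mm, which puts its foot at about 18.5 mm, inside the 14–24 mm range. The plate stands upright and centred in the clamp. The pin itself can't be seen, so "fully home" rests on the force and height readings.
- **Other objects:** the beaker, bottle and dropper bottle appear unmoved between the before and after pictures, and the two thicker plates are still in the rack. The gripper is clear of everything.

**Force over the limit:** early in the insertion, while the foot was catching on the lead-in, one reading reached 27 N, slightly above the requested 25 N or so. I backed off at once, and every later reading stayed at or below about 22 N.

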